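# Mount a rail carrier on the optical rail and clamp it

## Robot

A 6-joint arm with a two-finger parallel gripper is mounted at the origin on the work surface. World frame = base frame: x ahead of the robot, y to its left, z up, the work surface at z = 0. Lengths are in mm, angles in rad, forces in N, time in s.
With the tool pointing down it reaches from about 225 to 875 mm from the base axis. Payload 3.4 kg.
Tool frame: the origin (TCP) lies between the finger pads; the fingertips stand 25 mm ahead of it and the grasp point (between the pads) lies 6 mm ahead of it; y points along the fingers, z is the direction in which the jaws open and shut, and the axes are right-handed (so a half turn about y gives the same grasp; the last joint's range is limited). The gripper opens to 85 mm and grips with 20 to 120 N. Pads are 22 mm wide; open, the fingers measure 114 mm over their backs; the gripper's body (76 mm by 85 mm) begins 54 mm behind the grasp point. The pads swing forward as they close: fully open they stand 13 mm farther back than shut.
Start: joints at [-1.424, 0.276, 1.505, -0, 1.361, -0.121], TCP at [152.148, -554.537, 256.328] pointing down, gripper open.
Joint ranges: [-2.89, 2.89], [-0.75, 2.08], [0.22, 2.7], [-1.18, 4.32], [0.11, 2.71], [-2.7, 2.7]. Speed limits (rad/s): [2.57, 2.57, 3.14, 3.14, 3.14, 3.14].

## Interface

Orientations are given as a unit quaternion [x, y, z, w].
In Python, from rig import bot, optics gives the robot as it stands. The module is installed in compiled form; this text tells all that it offers.
- The arm moves only by the tool step_arm, never from a script. Its argument "targets" is a list that holds one entry, the list of rows, each a list of 5 numbers: the shift along the tool's x, y, z in m, then the turn about the tool's y in rad, then the closure in counts, from 0 (fully open) to 255 (shut). A call has exactly 10 rows; each row shifts and turns the commanded pose from where the row before left it, along the tool's axes as they then stand; what a row does not reach is not made up. A row lasts 1/8 s, in which the tool goes at most 62.5 mm and 10.7 degrees, less where a joint would pass 70% of its speed; a pose out of reach is approached as far as the arm can. A call with a gripper value outside its range is refused whole. The fingers move at their own pace and stop on an object; the grip force is fixed at half the most. Time passes only in rows, so rows that do not move let the fingers close, or fill a call up. It gives the time, the measured TCP pose, the force and the opening at its end, in the units of the state.
- bot.read_state(): the state, without advancing time (a new reading comes with each control period).
- optics.grab_frame(name): name is "scene" or "top" or "wrist"; returns a dict with "pixels" (420x560x3 uint8, blue, green, red), "vfov" (degrees; the focal length in pixels is half the picture's height over the tangent of half this angle, whatever the lens; pixels are square), "cx", "cy" (the principal point, pixels), "cam_to_world" (4x4, takes a point from camera to world coordinates). Camera axes: x right, y up, looking along -z (the intrinsics and any distortion apply to the point x, -y, -z); pixel columns grow to the right and rows downward; lengths in mm; the calibration is good to about 2 mm. A picture is of the moment at which its call begins. There is no depth.
- bot.hand_in(): hands the job in, once; it reports no verdict.
The state is a dict: "clock": time; "joints": joint angles; "dq": joint speeds; "tau": joint torques, N m; "ee_pos": TCP position; "ee_rot": TCP orientation; "ft_force": force on the tool from outside, world axes, zero at the start; "ft_torque": the same for the moment, N m; "opening": finger opening in mm.
Only numpy, scipy, OpenCV 4.12 (cv2) and the standard library are available. Lean on these libraries where they do the work, as an engineer would, in place of code of your own. Each camera call takes 0.05 s, during which the arm holds its last target.

## Task

The aluminium rail carrier is parked on its end on the bench. Turn it upright, set it down on the bench and let go, then take it again and slide it onto the open end of the dovetail rail, with its clamp knob on the side away from the robot, until it butts against the detector head. Only then turn the clamp knob clockwise until it is tight, let go, and leave the beaker, wash bottle and jar undisturbed.

Things in the scene. Friction and masses are not known exactly. Their poses are not given: they have to be found in the camera images.
- carrier_mid (a point): Centre of the loose aluminium carrier (0.2 to 0.4 kg), 60 (x) by 56 (y) by 53 mm (z). x runs along its groove, +x the end that goes on first; z up when upright; knob on +y. Body 21 high, groove 11 deep in its underside; a web stands on top. Starts on its -x end, web roughly away from the robot, centre 30 mm up. Centre is 26.5 above the underside, 35.5 above the bench when seated on the rail.
- web_grip (a point): Where to take the carrier: on the plain web, 60 long (x), 16 thick (y), 32 mm high (z), that stands along the middle of its top. Axes as carrier_mid; this point is at x 14, y 0, z 10.5 mm from carrier_mid, half-way up the web (foot 16 mm below, edge 16 above). The knob takes up x -26 to 0 of carrier_mid beside the web, so grip the web's +x half.
- knob_grip (a point): Middle of the clamp knob's grip, a grey plastic bar on the carrier: 26 long (this frame's x), 12 thick (y), 20 high (z, 10 mm either side of this point), on a disc of radius 12. z is the knob's axis, pointing outward, inclined 45 degrees between the carrier's +y and +z. In the carrier_mid frame this point lies at x -13, y 47, z 7 mm.
- clamp_knob (a joint): Angle of the clamp knob in rad: starts loose between 0 and 0.4, grows as the knob is turned clockwise seen from outside (about minus z of knob_grip), hard stop at 1.5 (tight). Stiff, about 0.12 N m; stays where left.
- rail: Fixed aluminium dovetail rail, 220 long, origin at the centre of its underside, on the bench; x along it in the slide-on direction (the robot's right, within 0.35 rad), y away from the robot. Open end at x -110, lead-in taper 12 mm. Base 60 wide, 3 thick; dovetail 26 wide at 8, 40 wide at its top 20 mm above the bench. The carrier has 1.5 mm play sideways and can lift 2.5 mm.
- detector: Fixed grey detector head across the rail, 66 long, 62 wide, top 86 mm above the bench, axes as the rail's; origin on the rail's line at bench height, in the plane of the flat front face that looks back to the rail's open end, 15 to 45 mm past the rail's middle. When home the carrier's leading end touches this face (carrier_mid 30 mm before it).
- beaker: Loose glass beaker, 68 wide, 85 mm high, origin at the centre of its underside; leave alone.
- wash_bottle: Loose white plastic bottle, 60 wide, 130 mm high, origin at the centre of its underside; leave alone.
- jar: Loose amber jar, 52 wide, 55 mm high, origin at the centre of its underside; leave alone.
Not all that is in view belongs to the job. Of the things shaped like the rail, the aluminium one is meant.

How it is judged:
By the outcome, as a careful person would: the job done as asked, in the order asked, and still so for the second after the job is handed in, with the robot touching nothing.
It also fails if it takes over 72 s, if anything falls off the work surface, if the arm or the gripper's body presses on something with over 40 N, if the wrist force passes 120 N, or if a joint passes its speed limit or range.

## Working session

There is one attempt and no reset: what is moved stays moved. The work goes in short steps, Python scripts to look and compute and a tool call to move; the robot and the scene stay as the last step left them, time stands still between calls to the robot, and variables do not carry over. Pictures are saved under pics/ and viewed, and the job is handed in when it is done.

Besides the shell and the picture viewer there is one more tool, called after "Request:" as name(argument=value, ...) on one line, values as JSON. step_arm: Moves the arm, as the interface text tells. Its arguments: {"type":"object","properties":{"targets":{"type":"array"}},"required":["targets"]}

```bash
mkdir -p pics; ls
cat > h.py <<'E'
import numpy as np, cv2
from rig import bot, optics
def grab(n,save=None):
    f=optics.grab_frame(n); im=np.asarray(f["pixels"]).astype(np.uint8)
    if save: cv2.imwrite(f"pics/{save}.png",im); np.savez(f"pics/{save}.npz",im=im,vf=f["vfov"],cx=f["cx"],cy=f["cy"],T=np.array(f["cam_to_world"]))
    return f
def load(s): 
    d=np.load(f"pics/{s}.npz"); return dict(pixels=d["im"],vfov=float(d["vf"]),cx=float(d["cx"]),cy=float(d["cy"]),cam_to_world=d["T"])
def ray(f,u,v):
    F=210/np.tan(np.radians(f["vfov"])/2); T=np.array(f["cam_to_world"])
    d=T[:3,:3]@np.array([(u-f["cx"])/F,-(v-f["cy"])/F,-1]); return T[:3,3],d/np.linalg.norm(d)
def onz(f,u,v,z):
    o,d=ray(f,u,v); return o+d*(z-o[2])/d[2]
def proj(f,p):
    F=210/np.tan(np.radians(f["vfov"])/2); T=np.array(f["cam_to_world"])
    c=T[:3,:3].T@(np.asarray(p,float)-T[:3,3]); return np.array([f["cx"]+F*c[0]/-c[2], f["cy"]-F*c[1]/-c[2]])
E
python3 - <<'E'
from h import *
for n in ["scene","top","wrist"]:
    f=grab(n,n+"0"); print(n,{k:v for k,v in f.items() if k!="pixels"})
print(bot.read_state())
E
```

```text
pics
scene {'vfov': 51.13089438818091, 'cx': 275.09340773764296, 'cy': 209.53465858918605, 'cam_to_world': array([[-8.52574234e-01, -3.28656240e-01,  4.06327763e-01,
         9.62549480e+02],
       [ 5.22240329e-01, -5.06705291e-01,  6.85940805e-01,
         6.20955094e+02],
       [-1.95502987e-02,  7.97016201e-01,  6.03641418e-01,
         6.48506385e+02],
       [ 0.00000000e+00,  0.00000000e+00,  0.00000000e+00,
         1.00000000e+00]])}
top {'vfov': 51.02901843422113, 'cx': 280.23636919551154, 'cy': 206.20976174221815, 'cam_to_world': array([[ 4.77161839e-02,  9.71983743e-01, -2.30153796e-01,
         3.18494405e+02],
       [-9.98860926e-01,  4.64619270e-02, -1.08692273e-02,
        -4.90505813e+01],
       [ 1.28676643e-04,  2.30410272e-01,  9.73093567e-01,
         1.08242591e+03],
       [ 0.00000000e+00,  0.00000000e+00,  0.00000000e+00,
         1.00000000e+00]])}
wrist {'vfov': 67.20189248496857, 'cx': 276.6467989516333, 'cy': 213.13237364819247, 'cam_to_world': array([[ 2.65007693e-01,  9.14495268e-01,  3.05727539e-01,
         2.30379902e+02],
       [-9.64243447e-01
[... 185 characters left out ...]
00,  0.00000000e+00,
         1.00000000e+00]])}
{'clock': 0.15, 'joints': array([-1.42400503e+00,  2.76494693e-01,  1.50584608e+00,  4.51934909e-06,
        1.36076198e+00, -1.21007130e-01]), 'dq': array([-0.00043438,  0.00050783, -0.00445053,  0.00119549,  0.00032303,
        0.00208424]), 'tau': array([ 5.50966752e-05, -4.17145014e+01, -2.46032614e+01, -3.72453605e-04,
        7.59245275e-03,  4.09765576e-06]), 'ee_pos': array([ 152.08693922, -554.13108989,  255.61128558]), 'ee_rot': array([-0.09440334,  0.70131111, -0.70024336,  0.0943927 ]), 'ft_force': array([-0.58569022, -1.53070955, -1.02128077]), 'ft_torque': array([0.0181007 , 0.02358864, 0.03116967]), 'opening': 85.02333797164655}
```

View pics/scene0.png

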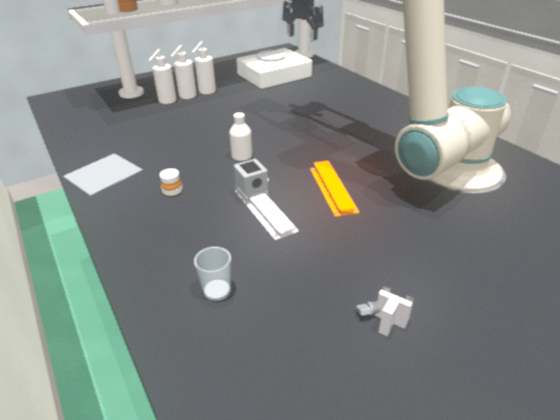

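View pics/top0.png

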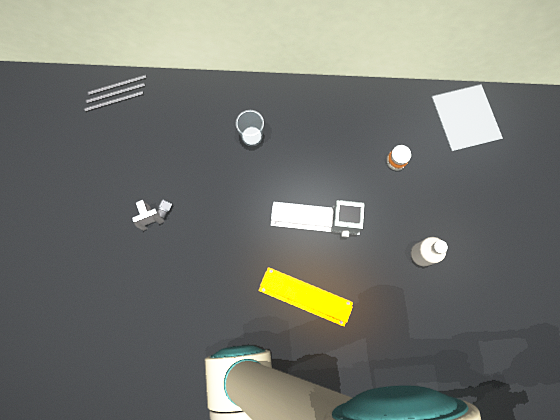

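View pics/wrist0.png

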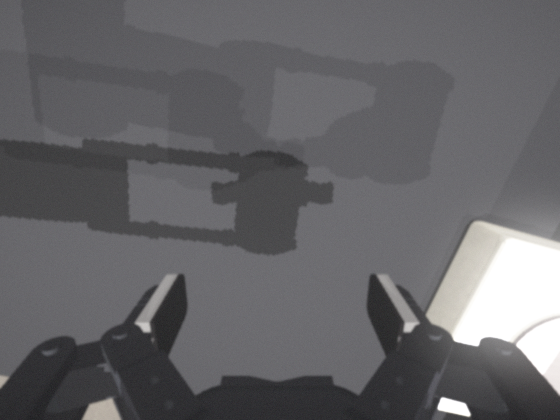

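Run:
```python
from scipy.spatial.transform import Rotation as R
print(R.from_quat([-0.09440334,  0.70131111, -0.70024336,  0.0943927]).as_matrix().round(3))
```

```text
[[-0.964 -0.     0.265]
 [-0.265  0.001 -0.964]
 [-0.    -1.    -0.001]]
```

The scene view shows the carrier at about (393,308), the aluminium rail at (270,213) with the detector at (251,180), and the orange decoy rail at (333,187). In the top view the carrier is at (150,213), the rail at (302,216), the detector at (349,216), the yellow/orange decoy at (305,297), the beaker at (250,128), the jar at (399,157) and the bottle at (430,250).

Candidates for the rail:
- White/aluminium bar at top (302,216).
- Orange bar at top (305,297), rejected because of its colour.

Candidates for the carrier: only the web and knob piece at top (150,213). The rods at (115,93) are something else.

I'll check both choices in close crops.

Run:
```python
import cv2,numpy as np
t=cv2.imread("pics/top0.png"); s=cv2.imread("pics/scene0.png")
a=cv2.resize(t[190:240,125:185],None,fx=6.5,fy=6.5,interpolation=cv2.INTER_CUBIC)
b=cv2.resize(s[280:340,350:420],None,fx=5.5,fy=5.5,interpolation=cv2.INTER_CUBIC)
h=max(a.shape[0],b.shape[0]); o=np.zeros((h,a.shape[1]+b.shape[1]+5,3),np.uint8)
o[:a.shape[0],:a.shape[1]]=a;o[:b.shape[0],-b.shape[1]:]=b
cv2.imwrite("pics/crop1.png",o)
cv2.imwrite("pics/crop2.png",cv2.resize(t[190:245,260:375],None,fx=6.8,fy=6.8,interpolation=cv2.INTER_CUBIC))
```

```text
(no output)
```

View pics/crop1.png

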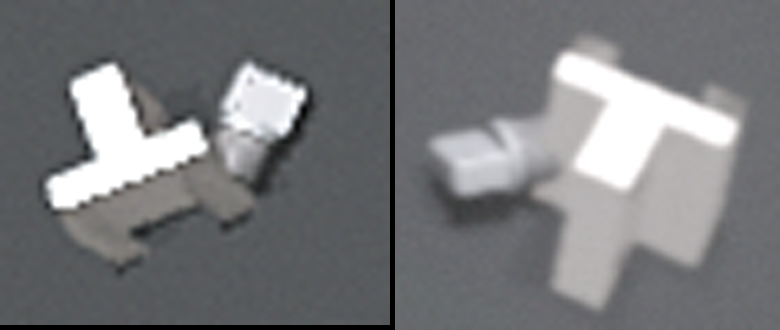

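View pics/crop2.png

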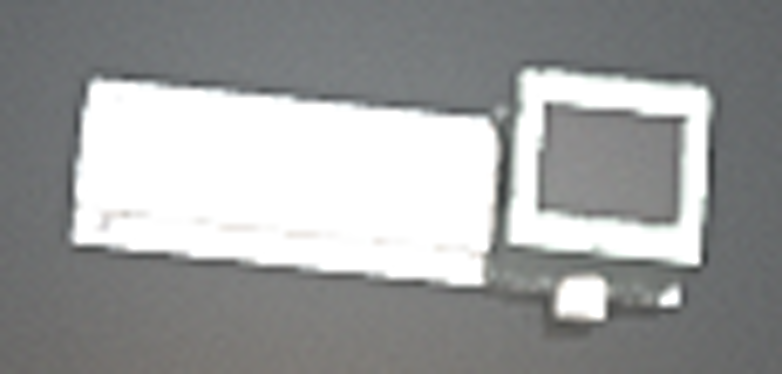

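Run:
```python
from h import *
f=load("top0"); 
def cp(x,y,x0,y0,s): return x0+(x+.5)/s-.5, y0+(y+.5)/s-.5
P={k:onz(f,*cp(*v,125,190,6.5),60) for k,v in dict(webL=(72,88),webR=(117,66),barL=(47,185),barLb=(60,210),barR=(197,122),barRb=(208,150)).items()}
for k,v in P.items(): print(k,v.round(1))
d=lambda a,b:np.linalg.norm(P[a]-P[b]).round(1)
print(d('webL','webR'),d('barL','barR'),d('barLb','barRb'),d('barL','barLb'))
print("bar ang",np.degrees(np.arctan2(*(P['barR']-P['barL'])[[1,0]])), "web side dir")
# rail/detector
Q=dict(r0=(88,78),r1=(498,118),b0=(72,243),b1=(485,287))
for k,v in Q.items(): print(k,[onz(f,*cp(*v,260,190,6.8),z).round(1) for z in (3,20)])
D=dict(fl=(522,68),nl=(507,243),fr=(712,88),nr=(700,266))
for k,v in D.items(): print(k,onz(f,*cp(*v,260,190,6.8),86).round(1))
for n,(u,v,z) in dict(beaker=(250,124,85),jar=(400,153,55),bottle=(440,246,130)).items(): print(n,onz(f,u,v,z).round(0))
# cross check in scene
s=load("scene0")
for k,v in P.items(): print(k,proj(s,v).round(1))
```

```text
webL [551.4 308.2  60. ]
webR [560.5 292.6  60. ]
barL [514.7 312.8  60. ]
barLb [505.7 306.9  60. ]
barR [540.8 260.8  60. ]
barRb [530.5 255.6  60. ]
18.0 58.2 57.0 10.8
bar ang -63.33720660411641 web side dir
r0 [array([586.3, -16.9,   3. ]), array([582.1, -17.4,  20. ])]
r1 [array([ 578.3, -169.4,    3. ]), array([ 574.2, -167.5,   20. ])]
b0 [array([523.7, -14.2,   3. ]), array([520.4, -14.8,  20. ])]
b1 [array([ 514.5, -166. ,    3. ]), array([ 511.5, -164.1,   20. ])]
fl [ 576.3 -168.    86. ]
nl [ 514.9 -164.1   86. ]
fr [ 572.4 -233.3   86. ]
nr [ 510.1 -229.4   86. ]
beaker [757.  46.  85.]
jar [ 711. -327.   55.]
bottle [ 471. -390.  130.]
webL [393.5 314. ]
webR [383.  310.2]
barL [411.4 306.7]
barLb [412.7 302.3]
barR [378.9 293.5]
barRb [381.3 289.3]
```

Both choices hold up. The crop shows the carrier's T-shaped +x end face, with web corners at top about (136.5,203) and (143.5,200); these project to within 1 px in the scene view. The measured web is 18 mm and the bar 57 mm, against 16 and 56 given. The rail and detector are consistent too: the face is 42 mm past the middle of the rail. Now moving above the web.

Request:
step_arm(targets=[[[0, 0, 0, -0.185, 0], [-0.0455, 0, -0.037, 0, 130], [-0.0455, 0, -0.037, 0, 130], [-0.0455, 0, -0.037, 0, 130], [-0.0455, 0, -0.037, 0, 130], [-0.0455, 0, -0.037, 0, 130], [-0.0455, 0, -0.037, 0, 130], [-0.0455, 0, -0.037, 0, 130], [-0.0455, 0, -0.037, 0, 130], [-0.0455, 0, -0.037, 0, 130]]])

```text
clock: 1.4
ee_pos: [375.1, -74.2, 256.4]
ee_rot: [0.158, -0.689, 0.689, -0.159]
ft_force: [1.7, -1.2, 0.3]
opening: 42.0
```

Request:
step_arm(targets=[[[-0.0455, 0, -0.037, 0, 130], [-0.0455, 0, -0.037, 0, 130], [-0.0455, 0, -0.037, 0, 130], [-0.0455, 0, -0.037, 0, 130], [-0.0455, 0, -0.037, 0, 130], [-0.0455, 0, -0.037, 0, 130], [-0.0455, 0.03, -0.037, 0, 130], [0, 0.05, 0, 0, 130], [0, 0.025, 0, 0, 130], [0, 0, 0, 0, 130]]])

```text
clock: 2.65
ee_pos: [544.8, 293.1, 150.0]
ee_rot: [0.161, -0.689, 0.689, -0.157]
ft_force: [0.1, -0.1, 1.0]
opening: 41.8
```

```bash
cat >> h.py <<'E'
from scipy.spatial.transform import Rotation as R
def st():
    s=bot.read_state(); M=R.from_quat(s["ee_rot"]).as_matrix()
    print("t",round(s["clock"],2),"pos",s["ee_pos"].round(1),"yaw",np.degrees(np.arctan2(M[1,2],M[0,2])).round(2),"yt",M[:,1].round(3),"F",s["ft_force"].round(1),"T",s["ft_torque"].round(2),"open",round(s["opening"],1),"q6",s["joints"][5].round(2)); return s,M
def to(x,y,z,yaw=None):
    "shift (m) in tool axes after turning to yaw(deg)"
    s,M=st(); cur=np.degrees(np.arctan2(M[1,2],M[0,2])); yaw=cur if yaw is None else yaw
    c,k=np.cos(np.radians(yaw)),np.sin(np.radians(yaw)); d=np.array([x,y,z])-s["ee_pos"]
    turn=-((yaw-cur+180)%360-180)
    print("turn",np.radians(turn).round(3),"dx",(d[0]*k-d[1]*c).round(1),"dy",-d[2].round(1),"dz",(d[0]*c+d[1]*k).round(1))
E
python3 - <<'E'
from h import *
to(547.6,296.5,90,-64)
f=grab("wrist","w1"); grab("scene","s1")
E
```

```text
t 2.65 pos [544.8 293.1 150. ] yaw -64.03 yt [-0.006 -0.002 -1.   ] F [ 0.1 -0.1  1. ] T [ 0.03  0.01 -0.01] open 41.8 q6 1.5
turn -0.001 dx -4.0 dy 60.0 dz -1.8
```

View pics/w1.png

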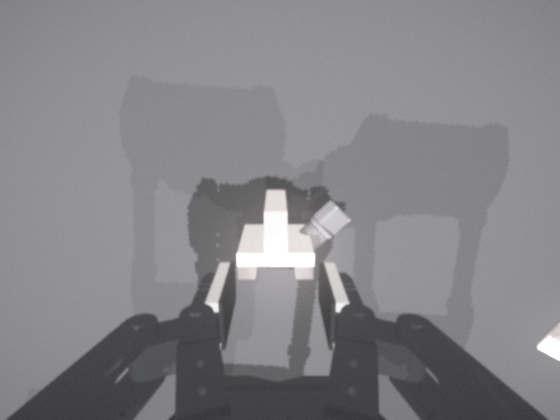

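Run:
```python
from h import *
f=load("w1"); a=np.radians(26); z=np.array([np.cos(a),np.sin(a),0]); y=np.array([np.sin(a),-np.cos(a),0]); c=np.array([532.4,289,30.])
im=f["pixels"].copy()
im=cv2.resize(im[160:300,200:380],None,fx=4.4,fy=4.4,interpolation=cv2.INTER_CUBIC)
for yy,zz,xx in [(-8,26.5,30),(8,26.5,30),(-8,-5.5,30),(8,-5.5,30),(-28,-5.5,30),(28,-5.5,30),(-28,-15.5,30),(28,-15.5,30),(-8,26.5,-30),(8,26.5,-30)]:
    p=proj(f,c+y*yy+z*zz+np.array([0,0,xx])); cv2.circle(im,tuple(int(v) for v in (p-[200,160])*4.4),4,(0,0,255),-1)
cv2.imwrite("pics/w1c.png",im)
```

```text
(no output)
```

View pics/w1c.png

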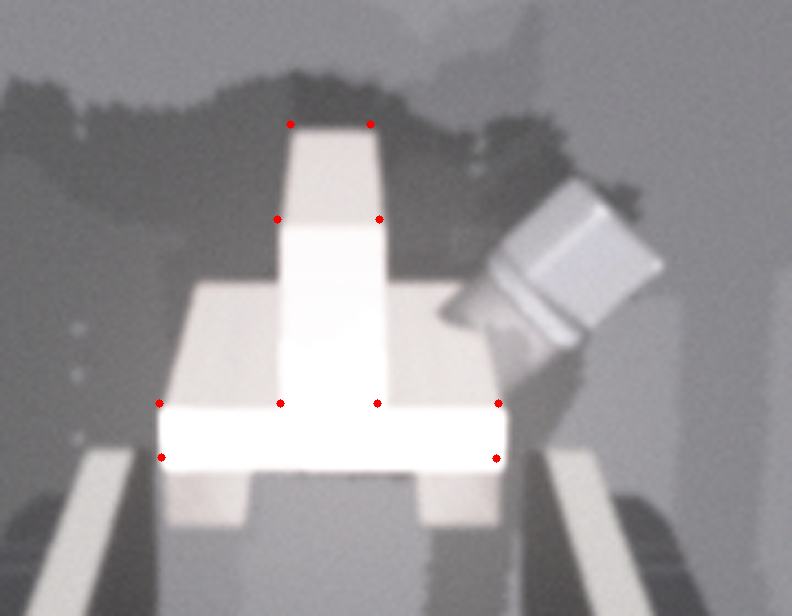

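The projected carrier model matches the wrist view to about 1 px: web end (276,212) and bar corners near (237,253) and (314,253). Descending to grip the upper part of the web.

Request:
step_arm(targets=[[[-0.004, 0.03, -0.0012, 0, 130], [0, 0.04, 0, 0, 130], [0, 0.024, 0, 0, 130], [0, 0, 0, 0, 130], [0, 0, 0, 0, 255], [0, 0, 0, 0, 255], [0, 0, 0, 0, 255], [0, 0, 0, 0, 255], [0, 0, 0, 0, 255], [0, -0.004, 0, 0, 255]]])

```text
clock: 4.0
ee_pos: [549.6, 296.4, 63.4]
ee_rot: [0.159, -0.689, 0.689, -0.159]
ft_force: [-0.4, -0.5, -2.3]
opening: 14.8
```

Request:
step_arm(targets=[[[0, -0.01, 0, 0, 255], [0, -0.01, 0, 0, 255], [0, -0.01, 0, 0, 255], [0, 0, 0, 0, 255], [0, 0, 0, 0, 255], [0, 0, 0, 0, 255], [0, 0, 0, 0, 255], [0, 0, 0, 0, 255], [0, 0, 0, 0, 255], [0, 0, 0, 0, 255]]])

```text
clock: 5.25
ee_pos: [549.6, 296.4, 92.8]
ee_rot: [0.159, -0.689, 0.689, -0.159]
ft_force: [-0.3, -0.5, -2.0]
opening: 14.6
```

Run:
```python
from h import *
st(); grab("wrist","w2"); grab("scene","s2")
im=cv2.resize(load("s2")["pixels"][260:350,330:430],None,fx=6,fy=6,interpolation=cv2.INTER_CUBIC); cv2.imwrite("pics/s2c.png",im)
```

```text
t 5.25 pos [549.6 296.4  92.8] yaw -64.05 yt [-0. -0. -1.] F [-0.3 -0.5 -2. ] T [ 0.04 -0.03  0.03] open 14.6 q6 1.5
```

View pics/s2c.png

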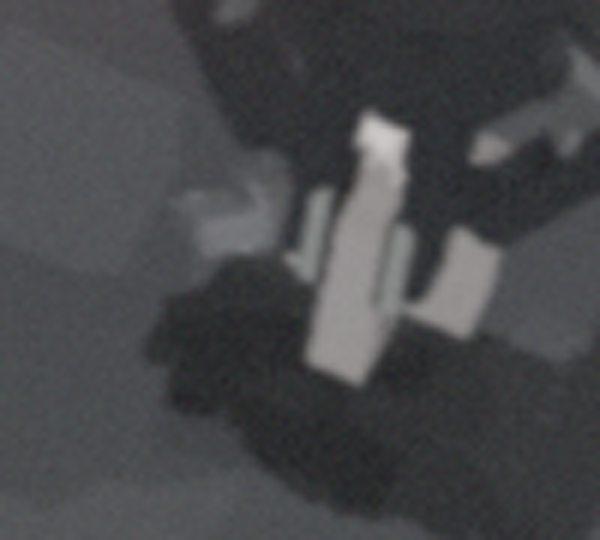

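View pics/w2.png

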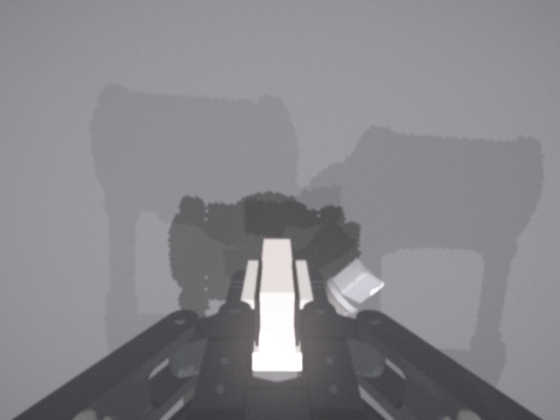

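```bash
cat >> h.py <<'E'
def car(grip,psi,tilt,xg,zg,yg=0):
    """carrier pose when grip point (world) is at car (xg,yg,zg); psi: heading of z_car when on end (deg), tilt deg toward upright. returns func"""
    a=np.radians(psi); h=np.array([np.cos(a),np.sin(a),0]); Y=np.array([np.sin(a),-np.cos(a),0]); u=np.array([0,0,1.])
    t=np.radians(tilt); X=np.cos(t)*u-np.sin(t)*h; Z=np.cos(t)*h+np.sin(t)*u
    g=np.asarray(grip,float)
    return lambda x,y,z: g+X*(x-xg)+Y*(y-yg)+Z*(z-zg)
E
python3 - <<'E'
from h import *
s=load("s2"); w=load("w2")
g=[549.6,296.4,92.8-6]
for t in (0,10,20,30,45):
    p=car(g,26,t,20,17)
    for n,f in (("s",s),("w",w)):
        print(t,n,[ (proj(f,p(x,y,26.5))-([330,260] if n=="s" else [0,0]))*(6 if n=="s" else 1) for x in (-30,30) for y in (-8,8)].__repr__().replace("array",""))
E
```

```text
0 s [([359.64551558, 381.3801611 ]), ([306.31268227, 357.70301967]), ([390.28937222, 239.60139459]), ([333.97779216, 216.11427558])]
0 w [([263.76265595, 234.73851419]), ([290.63395884, 234.72955977]), ([258.10224957, 289.83510261]), ([296.62301532, 289.82679218])]
10 s [([349.83217602, 396.81770211]), ([296.08324286, 372.77063704]), ([393.55862972, 231.34219961]), ([337.24245001, 207.94678123])]
10 w [([263.40125178, 222.67093865]), ([291.00421594, 222.66103005]), ([257.98566995, 295.79125806]), ([296.75011688, 295.78338745])]
20 s [([341.2448054 , 407.90311311]), ([287.02310306, 383.50343196]), ([396.93737669, 223.40707387]), ([340.64402551, 200.11190523])]
20 w [([262.9266063 , 211.65171002]), ([291.49424634, 211.6407838 ]), ([257.92680884, 301.81216478]), ([296.81663456, 301.80476806])]
30 s [([334.17295492, 414.17611022]), ([279.43362538, 389.45315661]), ([400.31781403, 216.04746769]), ([344.07396316, 192.85778498])]
30 w [([262.3325073 , 201.93441125]), ([292.11077452, 201.9224049 ]), ([257.9285702 , 307.65810359]), ([296.81933114, 307.65119154])]
45 s [([326.97278682, 413.84072805]), ([271.40343527, 388.71457145]), ([405.15854338, 206.58389875]), ([349.03513803, 183.55476038])]
45 w [([261.20374601, 190.53595966]), ([293.28765318, 190.52224377]), ([258.04391815, 315.59444179]), ([296.70432887, 315.58822501])]
```

The crop shows the web held between the pads. Its lower corners at scene (381,320) and (390,324) match tilt 0, so the carrier doesn't swing in the grip. The tool only yaws, so I'll turn the carrier by pinning the lower end of its underside against the far top edge of the fixed rail and moving the grip along an arc round that edge.

Run:
```python
from h import *
to(627,-84,90,-93)
```

```text
t 5.35 pos [549.6 296.4  92.8] yaw -64.06 yt [ 0. -0. -1.] F [ 0.3 -0.2 -3.8] T [ 0.06 -0.07 -0.03] open 14.9 q6 1.5
turn 0.505 dx -97.2 dy 2.8 dz 375.8
```

Request:
step_arm(targets=[[[0, -0.01, 0, 0.169, 255], [0, -0.01, 0, 0.168, 255], [0, 0, 0, 0.168, 255], [-0.0139, 0, 0.0537, 0, 255], [-0.0139, 0, 0.0537, 0, 255], [-0.0139, 0, 0.0537, 0, 255], [-0.0139, 0, 0.0537, 0, 255], [-0.0139, 0, 0.0537, 0, 255], [-0.0139, 0, 0.0537, 0, 255], [-0.0138, 0, 0.0537, 0, 255]]])

```text
clock: 6.6
ee_pos: [627.4, -85.9, 113.0]
ee_rot: [-0.019, -0.707, 0.707, 0.018]
ft_force: [1.2, -0.3, -3.0]
opening: 14.7
```

Run:
```python
from h import *
to(627,-84,71,-93)
grab("scene","s3");w=grab("wrist","w3");grab("top","t3")
```

```text
t 6.6 pos [627.4 -85.9 113. ] yaw -93.0 yt [ 0.001 -0.    -1.   ] F [ 1.2 -0.3 -3. ] T [ 0.02 -0.08  0.02] open 14.7 q6 1.38
turn -0.0 dx 0.5 dy 42.0 dz -1.9
```

View pics/s3.png

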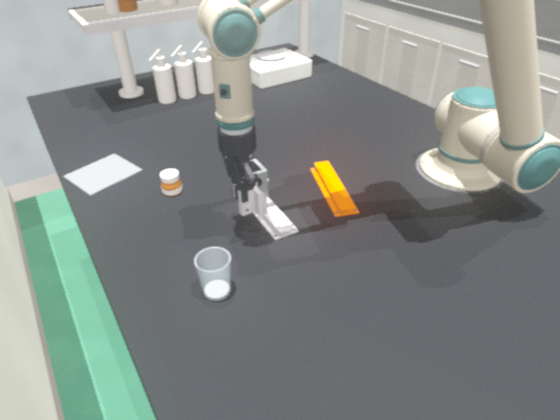

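View pics/w3.png

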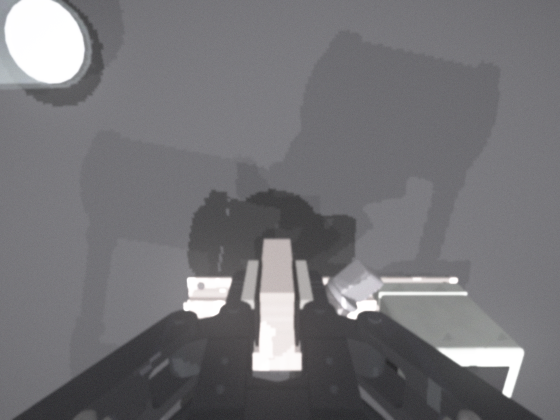

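Run:
```python
from h import *
w=load("w3")
im=cv2.resize(w["pixels"][255:385,175:535],None,fx=2.2,fy=2.2,interpolation=cv2.INTER_CUBIC); cv2.imwrite("pics/w3c.png",im)
for u,v in [(190,277.5),(232,277.5),(456,277)]: print(onz(w,u,v,3).round(1))
for u,v in [(190,291),(225,291)]: print(onz(w,u,v,20).round(1))
for n in (20,): 
    for Y in (-20,-66): 
        X=555-0.0535*(-16.5-Y); print(Y,proj(w,[X+30,Y-1.5,3]).round(1),proj(w,[X+20,Y-1,20]).round(1))
```

```text
[583.8 -21.6   3. ]
[581.8 -55.8   3. ]
[ 571.5 -239.2    3. ]
[581.6 -25.6  20. ]
[580.  -52.4  20. ]
-20 [189.7 276.4] [185.3 298.9]
-66 [246.3 276.1] [244.9 298.6]
```

View pics/w3c.png

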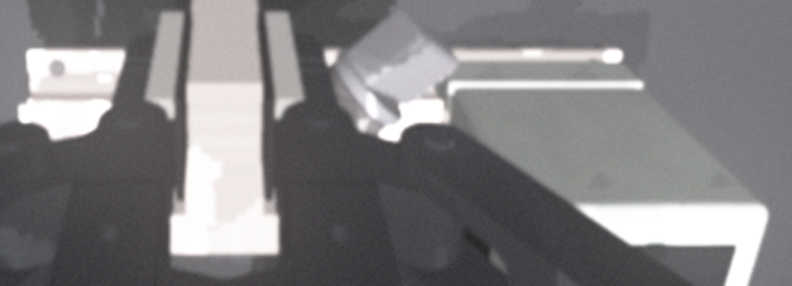

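The rail's far base edge shows at wrist (187–230,277) and the dovetail top edge at v≈299, both within 1 px of my estimate. Going down beside the rail and starting the arc to 30°.

Request:
step_arm(targets=[[[0, 0.02, -0.02, 0, 255], [0, 0.02, 0, 0, 255], [0.005, 0, 0, 0, 255], [0.005, 0, 0, 0, 255], [0.0069, -0.0052, 0, 0, 255], [0.0068, -0.0049, 0, 0, 255], [0.008, -0.0036, 0, 0, 255], [0.0079, -0.0026, 0, 0, 255], [0, 0, 0, 0, 255], [0, 0, 0, 0, 255]]])

```text
clock: 8.0
ee_pos: [593.8, -62.5, 92.6]
ee_rot: [-0.024, -0.706, 0.707, 0.014]
ft_force: [5.5, 1.0, -1.8]
opening: 14.5
```

Run:
```python
from h import *
st()
grab("scene","s4");grab("wrist","w4")
a=load("s4")["pixels"][150:250,200:310]; a=cv2.resize(a,None,fx=3.6,fy=3.6,interpolation=cv2.INTER_CUBIC)
b=load("w4")["pixels"][200:400,150:400]; b=cv2.resize(b,None,fx=1.58,fy=1.8,interpolation=cv2.INTER_CUBIC)
cv2.imwrite("pics/c4.png",np.hstack([a,b]))
```

```text
t 8.0 pos [593.8 -62.5  92.6] yaw -93.05 yt [ 0.014 -0.002 -1.   ] F [ 5.5  1.  -1.8] T [ 0.18 -1.37 -0.09] open 14.5 q6 1.4
```

View pics/c4.png

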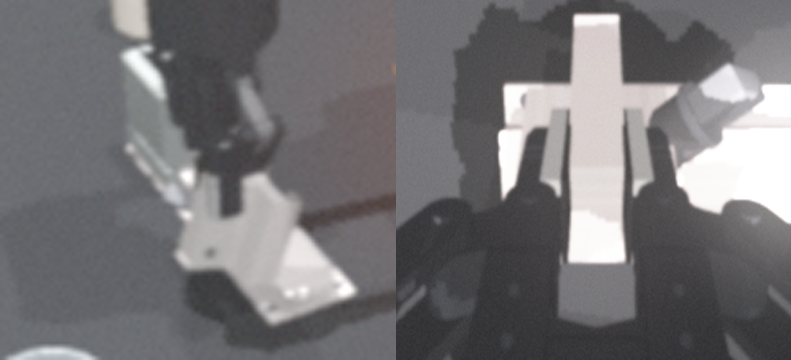

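The tilting works: the force is only about 5 N and the wrist view shows the web leaning, with its far end at v≈208. Continuing the arc.

Request:
step_arm(targets=[[[0.0085, -0.0014, 0, 0, 255], [0.0085, -0.0005, 0, 0, 255], [0.0085, 0.0008, 0, 0, 255], [0.0084, 0.0018, 0, 0, 255], [0.008, 0.0029, 0, 0, 255], [0.0077, 0.0039, 0, 0, 255], [0.0047, 0.0032, 0, 0, 255], [0.0045, 0.0035, 0, 0, 255], [0, 0, 0, 0, 255], [0, 0, 0, 0, 255]]])

```text
clock: 9.35
ee_pos: [545.8, -60.5, 87.4]
ee_rot: [-0.033, -0.705, 0.708, 0.005]
ft_force: [7.1, 5.1, 39.6]
opening: 15.1
```

Run:
```python
from h import *
st()
grab("scene","s5");grab("wrist","w5")
a=load("s5")["pixels"][150:250,200:310]; a=cv2.resize(a,None,fx=3.6,fy=3.6,interpolation=cv2.INTER_CUBIC)
b=load("w5")["pixels"][200:400,150:400]; b=cv2.resize(b,None,fx=1.58,fy=1.8,interpolation=cv2.INTER_CUBIC)
cv2.imwrite("pics/c5.png",np.hstack([a,b]))
```

```text
t 9.35 pos [545.8 -60.5  87.4] yaw -93.12 yt [ 0.04  -0.005 -0.999] F [ 7.1  5.1 39.6] T [ 1.15 -2.73  0.16] open 15.1 q6 1.38
```

View pics/c5.png

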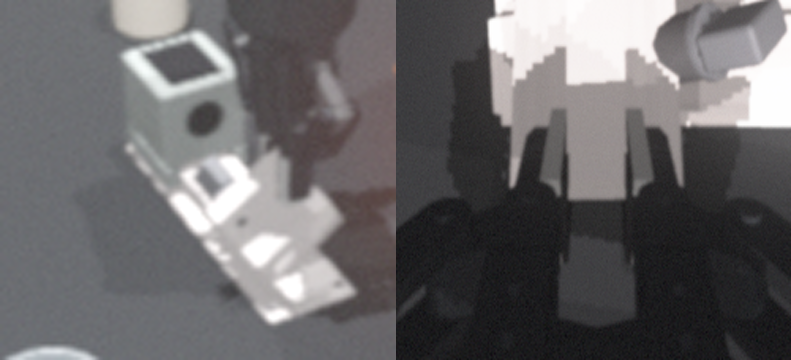

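Run:
```python
from h import *
w=load("w5"); 
b=cv2.resize(w["pixels"][180:400,180:380],None,fx=3.4,fy=2.6,interpolation=cv2.INTER_CUBIC); b=np.clip(b.astype(float)*1.6,0,255).astype(np.uint8); cv2.imwrite("pics/c5b.png",b)
g=np.array([545.8,-60.5,87.4])+6*np.array([.04,0,-.999])
for t in (50,60,65,70,75,80):
    p=car(g,-3,t,23,18.7)
    print(t,"web+x top",proj(w,p(30,0,26.5)).round(0),"web -x top",proj(w,p(-30,8,26.5)).round(0),"body+x corner",proj(w,p(30,-28,-5.5)).round(0),"-x corner",proj(w,p(-30,-28,-5.5)).round(0),"low edge z",[round(float(p(x,0,-26.5)[2]),1) for x in(-30,30)])
```

```text
50 web+x top [277. 309.] web -x top [293. 185.] body+x corner [223. 317.] -x corner [229. 211.] low edge z [12.7, 51.3]
60 web+x top [277. 313.] web -x top [294. 180.] body+x corner [224. 309.] -x corner [227. 199.] low edge z [15.8, 45.8]
65 web+x top [277. 314.] web -x top [294. 178.] body+x corner [224. 305.] -x corner [226. 193.] low edge z [18.0, 43.4]
70 web+x top [277. 316.] web -x top [295. 177.] body+x corner [224. 300.] -x corner [225. 188.] low edge z [20.8, 41.3]
75 web+x top [277. 317.] web -x top [296. 177.] body+x corner [224. 296.] -x corner [224. 183.] low edge z [24.0, 39.6]
80 web+x top [277. 318.] web -x top [296. 178.] body+x corner [224. 292.] -x corner [222. 179.] low edge z [27.7, 38.1]
```

View pics/c5b.png

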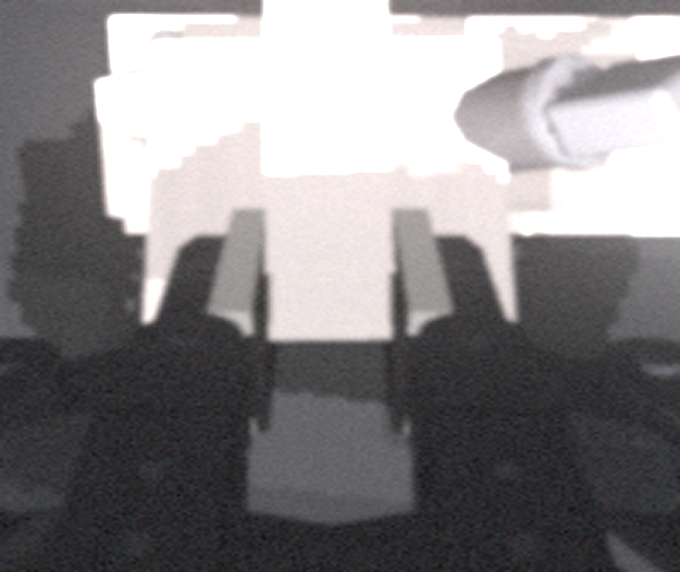

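Request:
step_arm(targets=[[[0.003, 0.001, 0, 0, 255], [0.003, 0.0015, 0, 0, 255], [0.003, 0.002, 0, 0, 255], [0.002, 0.002, 0, 0, 255], [0.002, 0.002, 0, 0, 255], [0, 0, 0, 0, 255], [0, 0, 0, 0, 255], [0, 0, 0, 0, 255], [0, 0, 0, 0, 255], [0, 0, 0, 0, 255]]])

```text
clock: 10.7
ee_pos: [523.5, -59.0, 71.8]
ee_rot: [-0.025, -0.706, 0.707, 0.013]
ft_force: [3.3, 2.5, 13.5]
opening: 14.5
```

Run:
```python
from h import *
st()
w=grab("wrist","w6")
w=load("w6")
b=cv2.resize(w["pixels"][150:400,180:380],None,fx=3.4,fy=2.3,interpolation=cv2.INTER_CUBIC); b=np.clip(b.astype(float)*1.3,0,255).astype(np.uint8); cv2.imwrite("pics/c6b.png",b)
```

```text
t 10.7 pos [523.5 -59.   71.8] yaw -93.05 yt [ 0.017 -0.002 -1.   ] F [ 3.3  2.5 13.5] T [ 0.48 -1.29  0.04] open 14.5 q6 1.38
```

View pics/c6b.png

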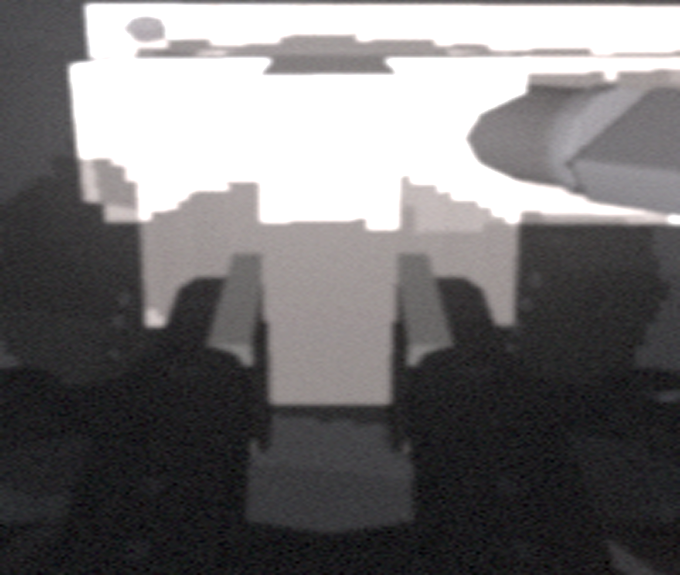

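The carrier snapped round to about upright: TCP height is 71.8 against 71.2 expected for 90°, and the force has dropped to 13 N. Lifting, moving to open bench before the rail's open end, and turning to the rail heading.

Request:
step_arm(targets=[[[0, -0.03, 0, 0, 255], [0, -0.02, -0.04, -0.17, 255], [0, 0, -0.04, -0.17, 255], [0, 0, -0.02, -0.18, 255], [0, 0, 0, -0.18, 255], [0, 0, 0, -0.18, 255], [0, 0, 0, -0.18, 255], [0, 0, 0, -0.18, 255], [0, 0, 0, -0.18, 255], [0, 0, 0, -0.151, 255]]])

```text
clock: 12.0
ee_pos: [508.4, 40.5, 117.7]
ee_rot: [0.488, -0.511, 0.512, -0.488]
ft_force: [-0.1, -0.5, -2.2]
opening: 14.9
```

Run:
```python
from h import *
to(559,59,80,-3)
grab("scene","s7"); grab("wrist","w7"); grab("top","t7")
a=load("s7")["pixels"][150:270,230:350]; a=cv2.resize(a,None,fx=3.3,fy=3.3,interpolation=cv2.INTER_CUBIC)
b=load("w7")["pixels"][150:400,150:400]; b=cv2.resize(b,None,fx=1.58,fy=1.58,interpolation=cv2.INTER_CUBIC)
cv2.imwrite("pics/c7.png",np.hstack([a[:395],b]))
```

```text
t 12.0 pos [508.4  40.5 117.7] yaw -2.68 yt [ 0.001 -0.    -1.   ] F [-0.1 -0.5 -2.2] T [-0.06  0.02  0.  ] open 14.9 q6 -0.01
turn 0.006 dx -21.2 dy 37.7 dz 49.6
```

View pics/c7.png

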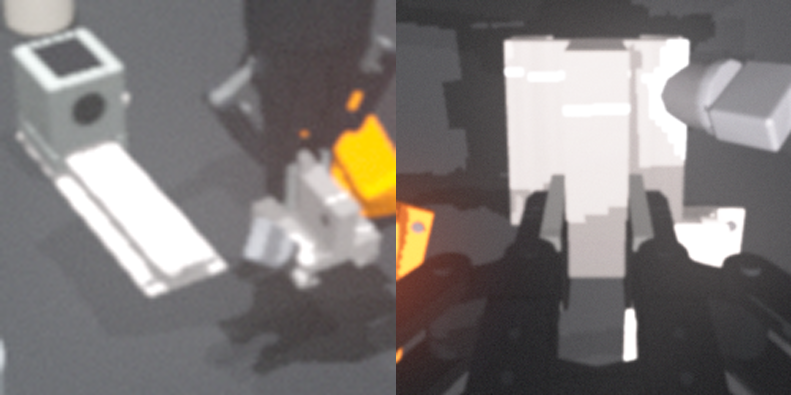

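The carrier is upright in both views, with the knob on the away side. Setting it down on the bench.

Request:
step_arm(targets=[[[-0.0105, 0, 0.025, 0.006, 255], [-0.0105, 0, 0.0245, 0, 255], [0, 0.025, 0, 0, 255], [0, 0.025, 0, 0, 255], [0, 0.01, 0, 0, 255], [0, 0.004, 0, 0, 255], [0, 0.003, 0, 0, 255], [0, 0.003, 0, 0, 255], [0, 0, 0, 0, 255], [0, 0, 0, 0, 255]]])

```text
clock: 13.4
ee_pos: [558.9, 56.9, 50.8]
ee_rot: [0.486, -0.513, 0.515, -0.485]
ft_force: [-7.9, -7.3, 20.7]
opening: 14.5
```

Run:
```python
from h import *
st()
```

```text
t 13.4 pos [558.9  56.9  50.8] yaw -3.28 yt [ 0.001 -0.003 -1.   ] F [-7.9 -7.3 20.7] T [-0.46  1.43  0.17] open 14.5 q6 0.04
```

Request:
step_arm(targets=[[[0, -0.003, 0, 0, 255], [0, 0, 0, 0, 130], [0, 0, 0, 0, 130], [0, 0, 0, 0, 130], [0, 0, 0, 0, 130], [0, -0.02, 0, 0, 130], [0, -0.03, 0, 0, 130], [0, -0.03, 0, 0, 130], [0, 0, 0, 0, 130], [0, 0, 0, 0, 130]]])

```text
clock: 14.65
ee_pos: [558.6, 58.9, 128.7]
ee_rot: [-0.486, 0.515, -0.514, 0.485]
ft_force: [-0.0, 1.3, -0.4]
opening: 42.0
```

Run:
```python
from h import *
st()
grab("scene","s8"); grab("wrist","w8"); grab("top","t8")
a=load("s8")["pixels"][150:270,230:350]; a=cv2.resize(a,None,fx=3.3,fy=3.3,interpolation=cv2.INTER_CUBIC)
b=load("w8")["pixels"][150:400,150:400]; b=cv2.resize(b,None,fx=1.58,fy=1.58,interpolation=cv2.INTER_CUBIC)
cv2.imwrite("pics/c8.png",np.hstack([a[:395],b]))
```

```text
t 14.65 pos [558.6  58.9 128.7] yaw -3.32 yt [-0.001 -0.    -1.   ] F [-0.   1.3 -0.4] T [-0.   -0.02  0.01] open 42.0 q6 0.04
```

View pics/c8.png

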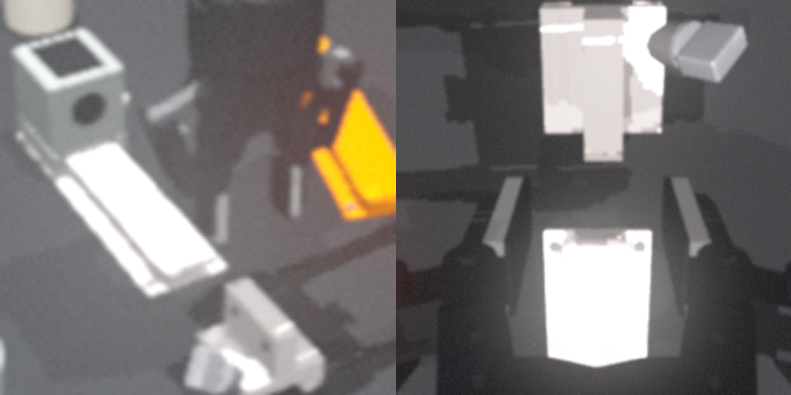

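View pics/w8.png

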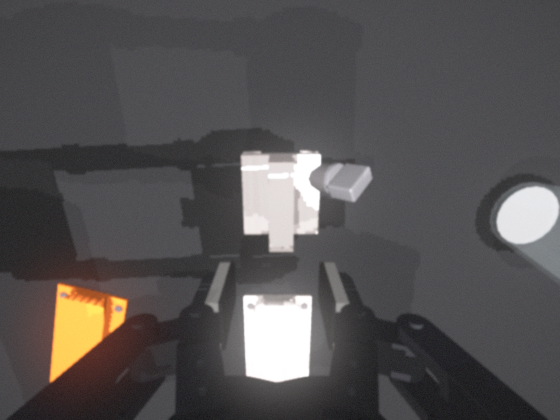

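View pics/t8.png

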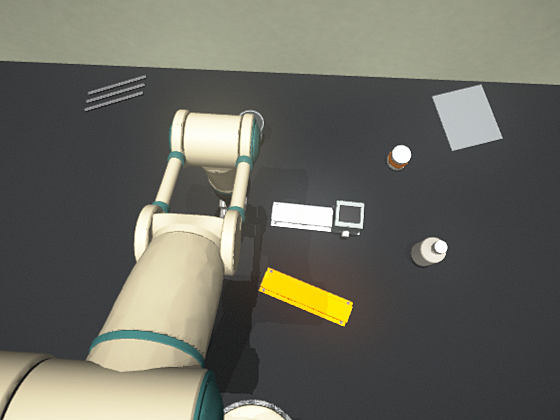

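Run:
```python
from h import *
w=load("w8")
b=cv2.resize(w["pixels"][145:260,235:385],None,fx=5.2,fy=5.2,interpolation=cv2.INTER_CUBIC); b=np.clip(b.astype(float)*.8,0,255).astype(np.uint8); cv2.imwrite("pics/c9a.png",b)
b=cv2.resize(w["pixels"][285:390,225:345],None,fx=5.6,fy=5.6,interpolation=cv2.INTER_CUBIC); b=np.clip(b.astype(float)*.8,0,255).astype(np.uint8); cv2.imwrite("pics/c9b.png",b)
```

```text
(no output)
```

View pics/c9a.png

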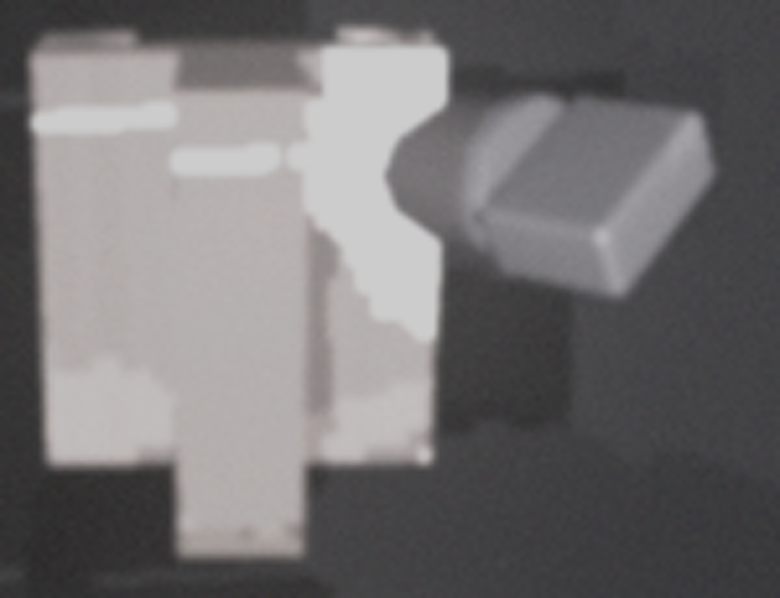

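View pics/c9b.png

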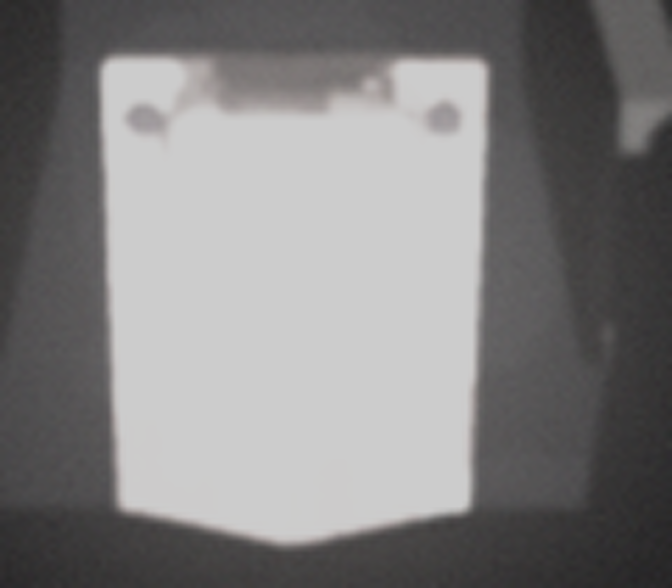

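Run:
```python
from h import *
w=load("w8")
c=lambda x,y:(235+(x+.5)/5.2-.5,145+(y+.5)/5.2-.5)
d=lambda x,y:(225+(x+.5)/5.6-.5,285+(y+.5)/5.6-.5)
for n,p,z in [("webfL",c(178,556),53),("webfR",c(304,556),53),("webrL",c(174,88),53),("webrR",c(316,88),53),("bodyfL",c(46,466),21),("bodyfR",c(435,466),21),("bodyrL",c(30,50),21),("bodyrR",c(448,47),21)]: print(n,onz(w,*p,z).round(1))
for n,p,z in [("railL",d(101,60),3),("railR",d(488,60),3),("railL2",d(118,508),3),("railR2",d(472,508),3)]: print(n,onz(w,*p,z).round(1))
```

```text
webfL [551.9  49.   53. ]
webfR [568.2  48.1  53. ]
webrL [555.4 109.5  53. ]
webrR [572.1 108.5  53. ]
bodyfL [531.6  49.6  21. ]
bodyfR [589.1  46.3  21. ]
bodyrL [534.9 110.7  21. ]
bodyrR [591.8 107.8  21. ]
railL [523. -16.   3.]
railR [584.4 -19.5   3. ]
railL2 [ 517.7 -106.5    3. ]
railR2 [ 579.6 -109.9    3. ]
```

Wrist view: the carrier stands upright and free, front web edge at (281,252) and rear at (282,162). The rail end edge runs from (243,295) to (312,295). From these:
- **Carrier:** centre (562,79), heading −93.5°.
- **Rail:** open end (553.7,−17.8), heading −93.2°.

Widths come out at 16–17 mm for the web and 57 for the body, which checks. Taking the carrier again.

Request:
step_arm(targets=[[[-0.006, 0.02, 0.001, 0, 130], [0, 0.03, 0, 0, 130], [0, 0.02, 0, 0, 130], [0, 0.008, 0, 0, 130], [0, 0, 0, 0, 130], [0, 0, 0, 0, 255], [0, 0, 0, 0, 255], [0, 0, 0, 0, 255], [0, 0, 0, 0, 255], [0, 0, 0, 0, 255]]])

```text
clock: 16.05
ee_pos: [561.3, 64.7, 52.4]
ee_rot: [0.485, -0.514, 0.515, -0.486]
ft_force: [-0.2, -0.6, 6.0]
opening: 14.9
```

Request:
step_arm(targets=[[[0, -0.015, 0, 0, 255], [0, -0.015, 0, 0, 255], [0, 0, -0.001, 0, 255], [0.02, 0, -0.001, 0, 255], [0.02, 0, 0, 0, 255], [0, 0, 0, 0, 255], [0, 0, 0, 0, 255], [0, 0, 0, 0, 255], [0, 0, 0, 0, 255], [0, 0, 0, 0, 255]]])

```text
clock: 17.3
ee_pos: [556.2, 25.2, 81.4]
ee_rot: [0.485, -0.514, 0.514, -0.485]
ft_force: [-1.1, 0.5, -2.8]
opening: 14.9
```

Run:
```python
from h import *
st()
grab("scene","s10"); w=grab("wrist","w10"); w=load("w10")
b=cv2.resize(w["pixels"][170:400,180:380],None,fx=3.9,fy=2.6,interpolation=cv2.INTER_CUBIC); b=np.clip(b.astype(float)*.85,0,255).astype(np.uint8); cv2.imwrite("pics/c10.png",b)
a=load("s10")["pixels"][150:270,210:330]; a=cv2.resize(a,None,fx=4.5,fy=4.5,interpolation=cv2.INTER_CUBIC); cv2.imwrite("pics/c10s.png",a)
```

```text
t 17.3 pos [556.2  25.2  81.4] yaw -3.29 yt [ 0. -0. -1.] F [-1.1  0.5 -2.8] T [-0.    0.06  0.03] open 14.9 q6 -0.02
```

View pics/c10.png

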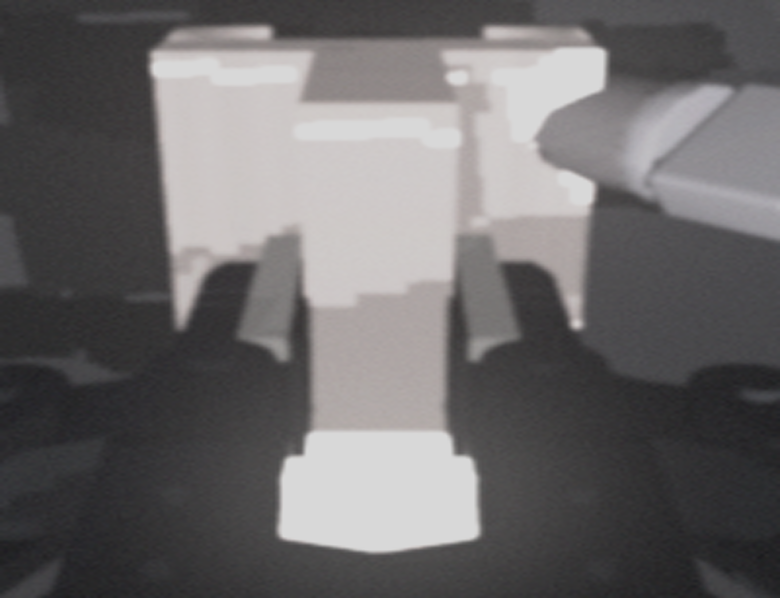

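View pics/c10s.png

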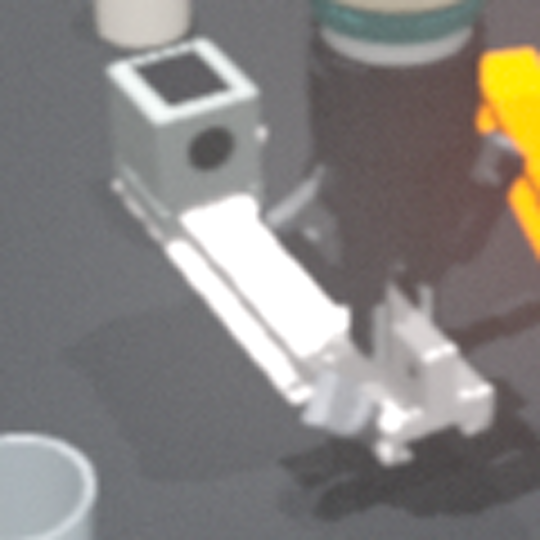

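Run:
```python
from h import *
w=load("w10")
c=lambda x,y:(180+(x+.5)/3.9-.5,170+(y+.5)/2.6-.5)
for n,p,z in [("webf L",c(310,431),82),("webf R",c(448,431),82),("webr L",c(300,103),82),("webr R",c(457,103),82),("bodyrL",c(150,52),50),("bodyrR",c(606,50),50),("railL",c(278,535),3),("railR",c(481,535),3),("railL",c(281,460),3),("railR",c(477,460),3)]: print(n,onz(w,*p,z).round(1))
```

```text
webf L [547.1   9.8  82. ]
webf R [563.    8.9  82. ]
webr L [550.5  69.5  82. ]
webr R [566.3  68.6  82. ]
bodyrL [529.9  70.5  50. ]
bodyrR [586.8  67.6  50. ]
railL [528.7 -93.    3. ]
railR [569.9 -95.4   3. ]
railL [531.6 -65.1   3. ]
railR [570.  -67.3   3. ]
```

The held carrier's line extrapolates to x=553.5 at the rail end, against 553.7 for the rail, and both headings are −93.2°. Lowering to riding height and entering the rail slowly.

Request:
step_arm(targets=[[[0, 0.01, 0, 0, 255], [0, 0.009, 0, 0, 255], [0.01, 0, 0, 0, 255], [0.01, 0, 0, 0, 255], [0.005, 0, 0, 0, 255], [0.005, 0, 0, 0, 255], [0.005, 0, 0, 0, 255], [0.004, 0, 0, 0, 255], [0, 0, 0, 0, 255], [0, 0, 0, 0, 255]]])

```text
clock: 18.65
ee_pos: [553.9, -13.9, 62.4]
ee_rot: [-0.485, 0.514, -0.514, 0.485]
ft_force: [0.2, -0.5, -2.8]
opening: 14.9
```

Run:
```python
from h import *
st()
grab("scene","s11")
a=load("s11")["pixels"][150:270,210:330]; a=cv2.resize(a,None,fx=4.5,fy=4.5,interpolation=cv2.INTER_CUBIC); cv2.imwrite("pics/c11s.png",a)
```

```text
t 18.65 pos [553.9 -13.9  62.4] yaw -3.32 yt [-0.  0. -1.] F [ 0.2 -0.5 -2.8] T [-0.05  0.05  0.02] open 14.9 q6 -0.09
```

View pics/c11s.png

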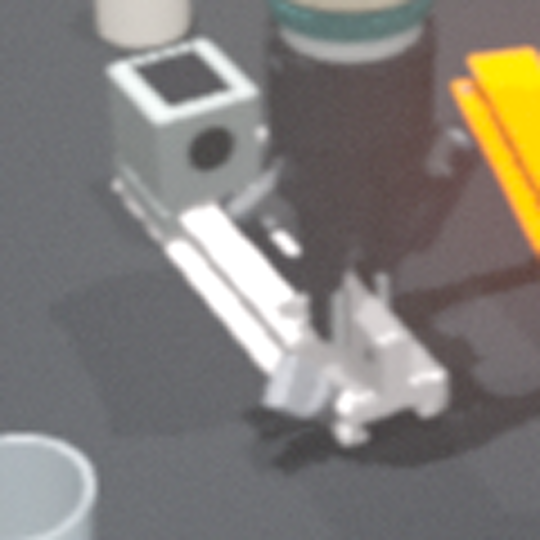

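Request:
step_arm(targets=[[[0.005, 0, 0, 0, 255], [0.005, 0, 0, 0, 255], [0.005, 0, 0, 0, 255], [0.006, 0, 0, 0, 255], [0.007, 0, 0, 0, 255], [0.007, 0, 0, 0, 255], [0.007, 0, 0, 0, 255], [0.007, 0, 0, 0, 255], [0, 0, 0, 0, 255], [0, 0, 0, 0, 255]]])

```text
clock: 19.95
ee_pos: [551.0, -62.9, 62.4]
ee_rot: [-0.485, 0.514, -0.514, 0.485]
ft_force: [0.0, -0.5, -2.7]
opening: 15.5
```

Run:
```python
from h import *
st()
grab("scene","s12");grab("wrist","w12")
a=load("s12")["pixels"][150:270,210:330]; a=cv2.resize(a,None,fx=4.5,fy=4.5,interpolation=cv2.INTER_CUBIC); cv2.imwrite("pics/c12s.png",a)
```

```text
t 19.95 pos [551.  -62.9  62.4] yaw -3.33 yt [-0.  0. -1.] F [ 0.  -0.5 -2.7] T [-0.05  0.07  0.02] open 15.5 q6 -0.18
```

View pics/c12s.png

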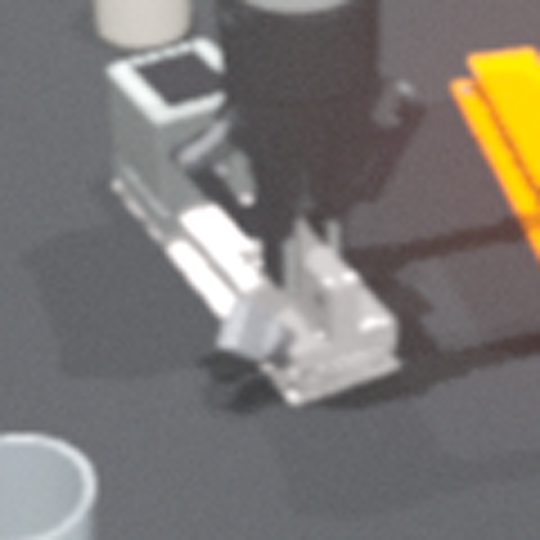

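It is on the rail with no side force. Sliding toward the detector.

Request:
step_arm(targets=[[[0.012, 0, 0, 0, 255], [0.012, 0, 0, 0, 255], [0.012, 0, 0, 0, 255], [0.012, 0, 0, 0, 255], [0.012, 0, 0, 0, 255], [0.008, 0, 0, 0, 255], [0.006, 0, 0, 0, 255], [0.004, 0, 0, 0, 255], [0, 0, 0, 0, 255], [0, 0, 0, 0, 255]]])

```text
clock: 21.3
ee_pos: [546.5, -140.5, 62.4]
ee_rot: [-0.485, 0.514, -0.514, 0.485]
ft_force: [-1.2, 0.2, -2.7]
opening: 15.0
```

Request:
step_arm(targets=[[[0.003, 0, 0, 0, 255], [0.003, 0, 0, 0, 255], [0.003, 0, 0, 0, 255], [0.003, 0, 0, 0, 255], [0.002, 0, 0, 0, 255], [0, 0, 0, 0, 255], [0, 0, 0, 0, 255], [0, 0, 0, 0, 255], [0, 0, 0, 0, 255], [0, 0, 0, 0, 255]]])

```text
clock: 22.55
ee_pos: [546.0, -151.3, 62.5]
ee_rot: [-0.483, 0.516, -0.513, 0.486]
ft_force: [2.3, 11.0, -0.1]
opening: 14.7
```

Run:
```python
from h import *
st()
grab("scene","s13");w=grab("wrist","w13")
a=load("s13")["pixels"][140:240,190:310]; a=cv2.resize(a,None,fx=5,fy=5,interpolation=cv2.INTER_CUBIC); cv2.imwrite("pics/c13s.png",a)
```

```text
t 22.55 pos [ 546.  -151.3   62.5] yaw -3.45 yt [ 0.     0.006 -1.   ] F [ 2.3 11.  -0.1] T [ 1.54 -0.36  0.04] open 14.7 q6 -0.34
```

View pics/c13s.png

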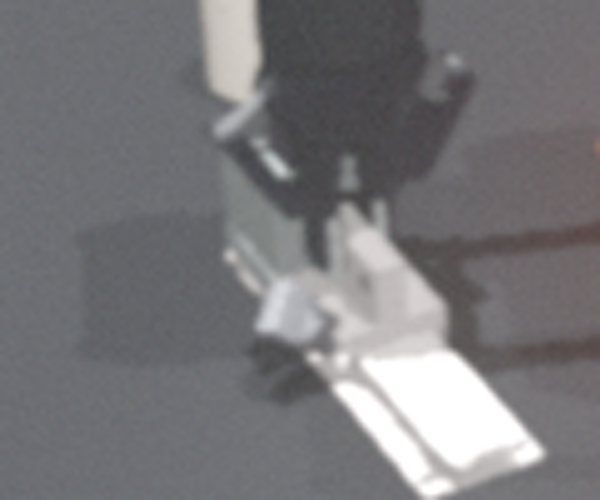

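View pics/w13.png

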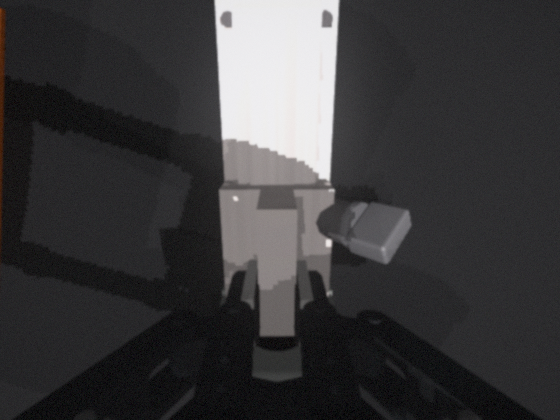

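The carrier has butted: 11 N back-force with its front at y≈−167.3, against a face estimate of −168. Relieving the push, releasing and rising to look at the knob.

Request:
step_arm(targets=[[[-0.002, 0, 0, 0, 255], [0, 0, 0, 0, 255], [0, 0, 0, 0, 130], [0, 0, 0, 0, 130], [0, 0, 0, 0, 130], [0, 0, 0, 0, 130], [0, -0.03, 0, 0, 130], [0, -0.03, 0, 0, 130], [-0.02, -0.02, 0, 0, 130], [0, 0, 0, 0, 130]]])

```text
clock: 23.9
ee_pos: [547.9, -132.6, 144.0]
ee_rot: [0.485, -0.513, 0.515, -0.486]
ft_force: [0.4, -0.1, 0.6]
opening: 41.7
```

Run:
```python
from h import *
st()
grab("scene","s14");grab("wrist","w14");w=load("w14")
a=load("s14")["pixels"][140:240,190:310]; a=cv2.resize(a,None,fx=5,fy=5,interpolation=cv2.INTER_CUBIC); cv2.imwrite("pics/c14s.png",a)
```

```text
t 23.9 pos [ 547.9 -132.6  144. ] yaw -3.24 yt [ 0.003 -0.001 -1.   ] F [ 0.4 -0.1  0.6] T [ 0.05 -0.02  0.  ] open 41.7 q6 -0.3
```

View pics/c14s.png

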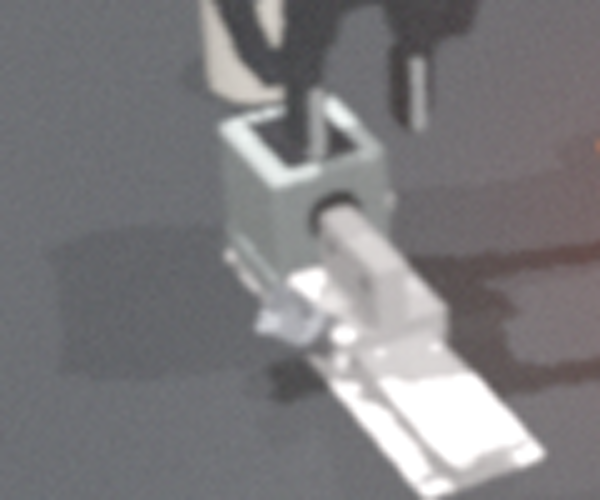

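View pics/w14.png

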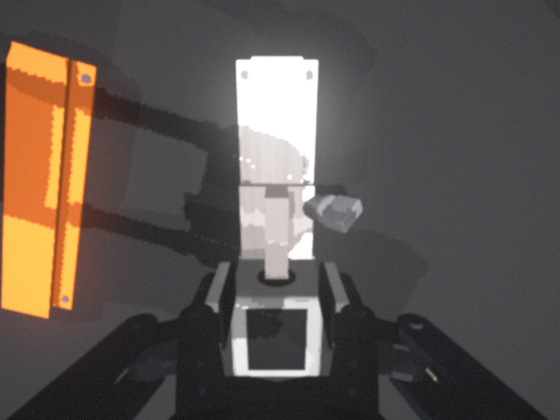

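```bash
cat >> h.py <<'E'
CX=np.array([-0.0558,-0.9984,0]);CY=np.array([0.9984,-0.0558,0]);CZ=np.array([0,0,1.]);CC=np.array([547.0,-137.5,35.5])
def kn(q,x,y,z,cc=CC):
    s=2**-.5; o=cc+CX*-13+CY*47+CZ*7; zk=(CY+CZ)*s; yk=(CY-CZ)*s
    X=np.cos(q)*CX-np.sin(q)*yk; Yq=np.cos(q)*yk+np.sin(q)*CX
    return o+X*x+Yq*y+zk*z
E
python3 - <<'E'
from h import *
w=load("w14"); sc=load("s14")
def draw(f,box,fx,q):
    u0,v0,u1,v1=box
    im=cv2.resize(f["pixels"][v0:v1,u0:u1],None,fx=fx,fy=fx,interpolation=cv2.INTER_CUBIC)
    P=lambda p:tuple(int(v) for v in ((proj(f,p)-[u0,v0]+.5)*fx-.5))
    if q is not None:
        c=[P(kn(q,x,y,10)) for x,y in((-13,-6),(13,-6),(13,6),(-13,6))]
        for i in range(4): cv2.line(im,c[i],c[(i+1)%4],(0,0,255),1)
        cv2.circle(im,c[1],4,(0,255,0),-1)
    return im
wb=(290,180,380,250); sb=(235,185,265,220)
r1=np.hstack([cv2.resize(draw(w,wb,8.6/2,q),(390,300)) for q in (None,0.2)])
r2=np.hstack([cv2.resize(draw(w,wb,8.6/2,q),(390,300)) for q in (0.,0.4)])
cv2.imwrite("pics/k14.png",np.vstack([r1,r2]))
sb=(225,180,275,220)
r1=np.hstack([cv2.resize(draw(sc,sb,8,q),(390,300)) for q in (None,0.2)])
r2=np.hstack([cv2.resize(draw(sc,sb,8,q),(390,300)) for q in (0.,0.4)])
cv2.imwrite("pics/k14s.png",np.vstack([r1,r2]))
E
```

```text
(no output)
```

View pics/k14.png

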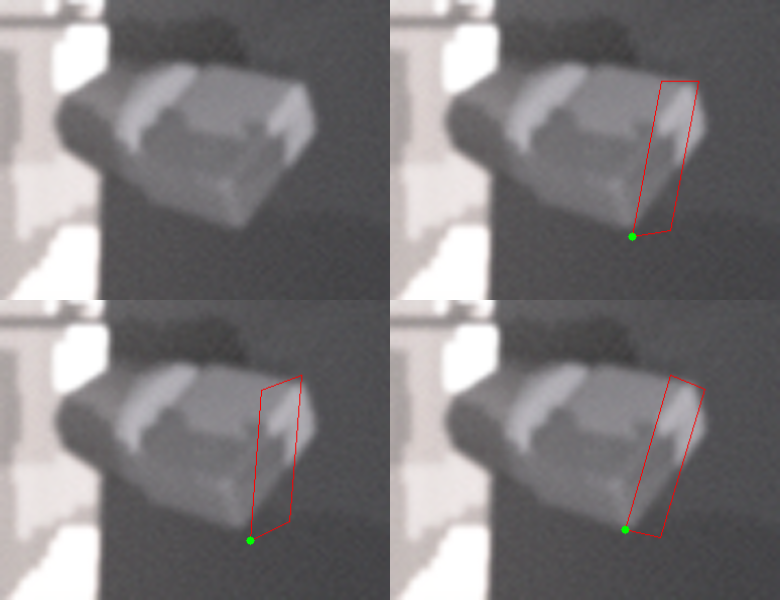

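View pics/k14s.png

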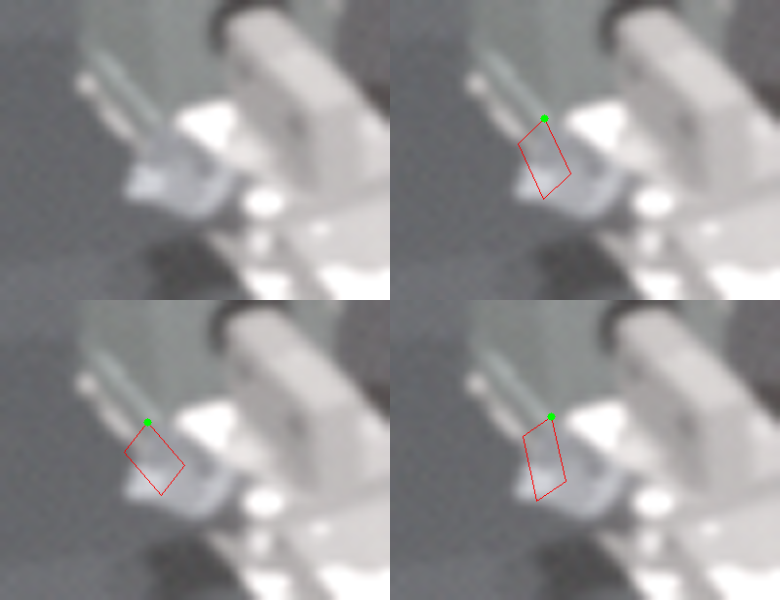

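Run:
```python
from h import *
w=load("w14")
for q in (0,.3,.5,.6,.7,.8,1.0):
    print(q,[tuple(((proj(w,kn(q,x,y,10))-[290,180])*[4.333,4.286]).round(0)) for x,y in((13,-6),(-13,-6),(-13,6),(13,6))])
```

```text
0 [(np.float64(248.0), np.float64(239.0)), (np.float64(260.0), np.float64(88.0)), (np.float64(300.0), np.float64(74.0)), (np.float64(288.0), np.float64(220.0))]
0.3 [(np.float64(237.0), np.float64(232.0)), (np.float64(275.0), np.float64(76.0)), (np.float64(310.0), np.float64(83.0)), (np.float64(274.0), np.float64(233.0))]
0.5 [(np.float64(231.0), np.float64(223.0)), (np.float64(284.0), np.float64(72.0)), (np.float64(315.0), np.float64(93.0)), (np.float64(265.0), np.float64(238.0))]
0.6 [(np.float64(229.0), np.float64(217.0)), (np.float64(289.0), np.float64(71.0)), (np.float64(317.0), np.float64(99.0)), (np.float64(260.0), np.float64(240.0))]
0.7 [(np.float64(227.0), np.float64(211.0)), (np.float64(293.0), np.float64(72.0)), (np.float64(319.0), np.float64(105.0)), (np.float64(255.0), np.float64(240.0))]
0.8 [(np.float64(226.0), np.float64(204.0)), (np.float64(298.0), np.float64(73.0)), (np.float64(320.0), np.float64(112.0)), (np.float64(251.0), np.float64(240.0))]
1.0 [(np.float64(224.0), np.float64(189.0)), (np.float64(305.0), np.float64(77.0)), (np.float64(320.0), np.float64(127.0)), (np.float64(243.0), np.float64(237.0))]
```

Run:
```python
from h import *
import h
w=load("w8"); a=np.radians(-93.5)
h.CX=np.array([np.cos(a),np.sin(a),0]);h.CY=np.array([-np.sin(a),np.cos(a),0])
print("obs w8: near strip (697,115),(712,170),(620,295),(600,235)")
for q in (0,.2,.4,.6,.8,1.0,1.2):
    print(q,[tuple(((proj(w,h.kn(q,x,y,10,np.array([561.9,78.8,26.5])))-[235,145])*5.2).round(0).astype(int)) for x,y in((-13,-6),(-13,6),(13,6),(13,-6))])
f=load("w1");a=np.radians(26); z=np.array([np.cos(a),np.sin(a),0]); 
h.CZ=z; h.CX=np.array([0,0,1.]); h.CY=np.array([np.sin(a),-np.cos(a),0])
print("obs w1: (580,180)?,(662,265),(590,325)...")
for q in (0,.2,.4,.6,.8,1.0):
    print(q,[tuple(((proj(f,h.kn(q,x,y,10,np.array([532.4,289,30])))-[200,160])*4.4).round(0).astype(int)) for x,y in((-13,-6),(-13,6),(13,6),(13,-6))])
w=load("w14")
b=cv2.resize(w["pixels"][180:250,290:380],None,fx=8.5,fy=8.5,interpolation=cv2.INTER_CUBIC); cv2.imwrite("pics/k14b.png",np.clip(b*1.3,0,255))
```

```text
obs w8: near strip (697,115),(712,170),(620,295),(600,235)
0 [(np.int64(645), np.int64(111)), (np.int64(695), np.int64(100)), (np.int64(677), np.int64(294)), (np.int64(628), np.int64(313))]
0.2 [(np.int64(658), np.int64(101)), (np.int64(704), np.int64(109)), (np.int64(665), np.int64(305)), (np.int64(618), np.int64(306))]
0.4 [(np.int64(670), np.int64(95)), (np.int64(711), np.int64(121)), (np.int64(654), np.int64(312)), (np.int64(610), np.int64(295))]
0.6 [(np.int64(681), np.int64(94)), (np.int64(716), np.int64(137)), (np.int64(642), np.int64(315)), (np.int64(604), np.int64(280))]
0.8 [(np.int64(692), np.int64(98)), (np.int64(718), np.int64(155)), (np.int64(631), np.int64(314)), (np.int64(601), np.int64(261))]
1.0 [(np.int64(701), np.int64(105)), (np.int64(719), np.int64(175)), (np.int64(621), np.int64(309)), (np.int64(599), np.int64(241))]
1.2 [(np.int64(709), np.int64(117)), (np.int64(717), np.int64(196)), (np.int64(613), np.int64(299)), (np.int64(601), np.int64(218))]
obs w1: (580,180)?,(662,265),(590,325)...
0 [(np.int64(583), np.int64(170)), (np.int64(623), np.int64(211)), (np.int64(651), np.int64(255)), (np.int64(607), np.int64(210))]
0.2 [(np.int64(591), np.int64(178)), (np.int64(633), np.int64(222)), (np.int64(642), np.int64(247)), (np.int64(596), np.int64(199))]
0.4 [(np.int64(600), np.int64(187)), (np.int64(642), np.int64(232)), (np.int64(632), np.int64(237)), (np.int64(587), np.int64(188))]
0.6 [(np.int64(610), np.int64(197)), (np.int64(650), np.int64(241)), (np.int64(621), np.int64(226)), (np.int64(578), np.int64(178))]
0.8 [(np.int64(620), np.int64(208)), (np.int64(657), np.int64(250)), (np.int64(611), np.int64(214)), (np.int64(572), np.int64(169))]
1.0 [(np.int64(630), np.int64(218)), (np.int64(662), np.int64(257)), (np.int64(600), np.int64(203)), (np.int64(567), np.int64(163))][ WARN:0@0.705] global loadsave.cpp:1063 imwrite_ Unsupported depth image for selected encoder is fallbacked to CV_8U.
```

View pics/k14b.png

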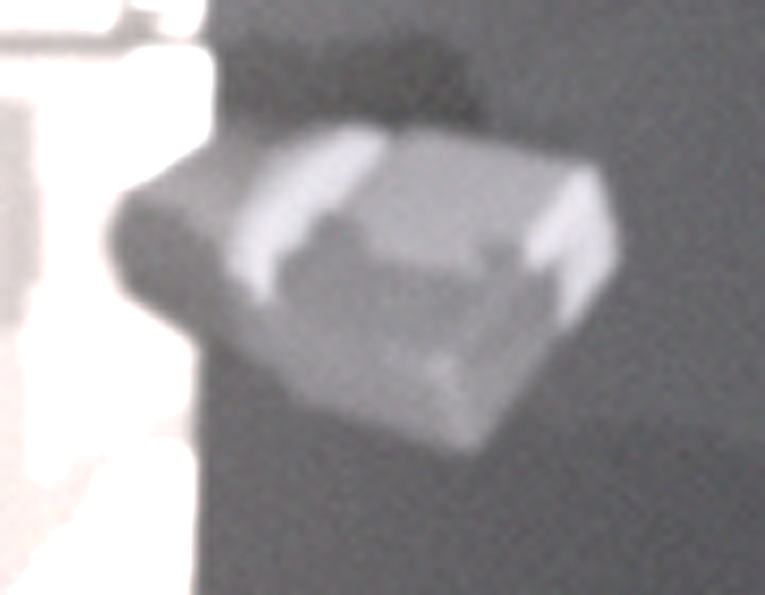

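The wrist crop k14b shows the bar's outer strip with corners near (361,200), (363,209) and (345,233). That fits a bar angle of about 1.0 rad in my convention, and the earlier bench and start pictures give the same value. So the bar has a fixed offset from the joint zero and hasn't been moved. I'll turn it clockwise until I feel the hard stop.

Run:
```python
from h import *
print(CC+CX*-13+CY*46)
to(593.7,-127.1,105,-51)
```

```text
[ 593.6518 -127.0876   35.5   ]
t 24.0 pos [ 546.6 -133.   141.9] yaw -3.29 yt [-0.001 -0.001 -1.   ] F [-1.   0.6  0.2] T [-0.05  0.01  0.02] open 41.7 q6 -0.3
turn 0.833 dx -40.3 dy 36.9 dz 25.0
```

Request:
step_arm(targets=[[[0, 0, 0, 0.17, 172], [0, 0, 0, 0.17, 172], [0, 0, 0, 0.17, 172], [0, 0, 0, 0.17, 172], [0, 0, 0, 0.153, 172], [-0.02, 0, 0.0125, 0, 172], [-0.0203, 0, 0.0125, 0, 172], [0, 0.018, 0, 0, 172], [0, 0.019, 0, 0, 172], [0, 0, 0, 0, 172]]])

```text
clock: 25.25
ee_pos: [592.1, -127.0, 102.5]
ee_rot: [-0.237, 0.668, -0.665, 0.234]
ft_force: [0.3, -0.2, -0.2]
opening: 27.8
```

Run:
```python
from h import *
to(593.7,-127.1,67,-51)
grab("wrist","w15");grab("scene","s15")
w=load("w15")
a=cv2.resize(w["pixels"][150:400,150:430],None,fx=2.4,fy=2.4,interpolation=cv2.INTER_CUBIC)
for q in (1.0,):
    for x,y in((-13,-6),(-13,6),(13,6),(13,-6)):
        p=(proj(w,kn(q,x,y,10))-[150,150])*2.4; cv2.circle(a,tuple(int(v) for v in p),3,(0,0,255),-1)
cv2.imwrite("pics/k15.png",a)
```

```text
t 25.25 pos [ 592.1 -127.   102.5] yaw -51.07 yt [-0.006  0.002 -1.   ] F [ 0.3 -0.2 -0.2] T [ 0.01 -0.    0.01] open 27.8 q6 0.57
turn -0.001 dx -1.1 dy 35.5 dz 1.1
```

View pics/k15.png

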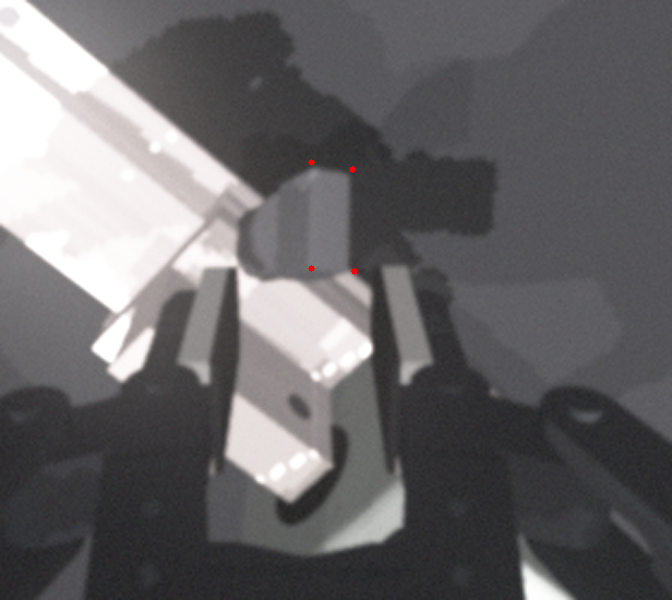

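The bar's outer face shows at wrist (279–296,220–267), parallel to the jaws and between them; it agrees with the model dots to about 2 mm. Lowering over it.

Request:
step_arm(targets=[[[-0.001, 0.012, 0.001, 0, 172], [0, 0.012, 0, 0, 172], [0, 0.008, 0, 0, 172], [0, 0.003, 0, 0, 172], [0, 0, 0, 0, 190], [0, 0, 0, 0, 200], [0, 0, 0, 0, 205], [0, 0, 0, 0, 208], [0, 0, 0, 0, 208], [0, 0, 0, 0, 208]]])

```text
clock: 26.6
ee_pos: [595.9, -127.2, 70.8]
ee_rot: [0.235, -0.666, 0.667, -0.236]
ft_force: [1.3, 0.2, 0.7]
opening: 15.7
```

Run:
```python
from h import *
st()
grab("wrist","w16");grab("scene","s16")
w=load("w16")
a=cv2.resize(w["pixels"][150:400,150:430],None,fx=1.5,fy=1.5,interpolation=cv2.INTER_CUBIC)
b=cv2.resize(load("s16")["pixels"][150:230,210:290],(375,375),interpolation=cv2.INTER_CUBIC)
cv2.imwrite("pics/k16.png",np.hstack([a,b]))
```

```text
t 26.6 pos [ 595.9 -127.2   70.8] yaw -51.06 yt [ 0.001 -0.    -1.   ] F [1.3 0.2 0.7] T [ 0.02 -0.12 -0.04] open 15.7 q6 0.57
```

View pics/k16.png

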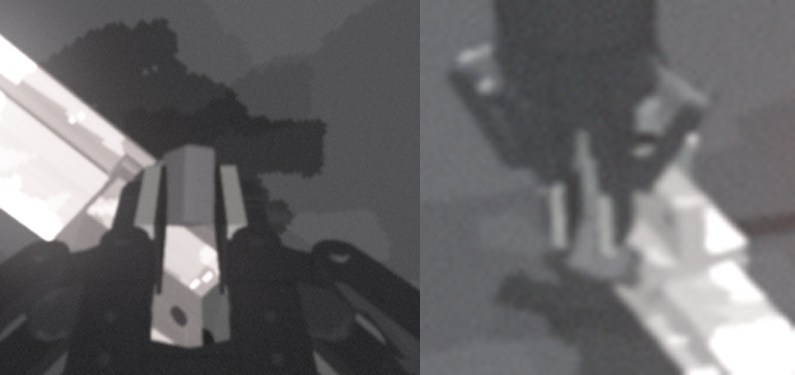

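Request:
step_arm(targets=[[[0, 0.002, 0, 0, 208], [0, 0, 0, 0.07, 208], [0, 0, 0, 0.07, 208], [0, 0, 0, 0.07, 208], [0, 0, 0, 0.07, 208], [0, 0, 0, 0.07, 208], [0, 0, 0, 0.07, 208], [0, 0, 0, 0.07, 208], [0, 0, 0, 0.07, 208], [0, 0, 0, 0, 208]]])

```text
clock: 27.95
ee_pos: [596.5, -128.3, 69.2]
ee_rot: [0.042, -0.705, 0.707, -0.044]
ft_force: [1.6, -2.9, 5.4]
opening: 15.9
```

Run:
```python
from h import *
st()
grab("wrist","w17");grab("scene","s17")
w=load("w17")
a=cv2.resize(w["pixels"][150:400,150:430],None,fx=1.5,fy=1.5,interpolation=cv2.INTER_CUBIC)
b=cv2.resize(load("s17")["pixels"][150:230,210:290],(375,375),interpolation=cv2.INTER_CUBIC)
cv2.imwrite("pics/k17.png",np.hstack([a,b]))
```

```text
t 27.95 pos [ 596.5 -128.3   69.2] yaw -83.04 yt [ 0.002 -0.003 -1.   ] F [ 1.6 -2.9  5.4] T [-0.64 -0.16  0.12] open 15.9 q6 1.13
```

View pics/k17.png

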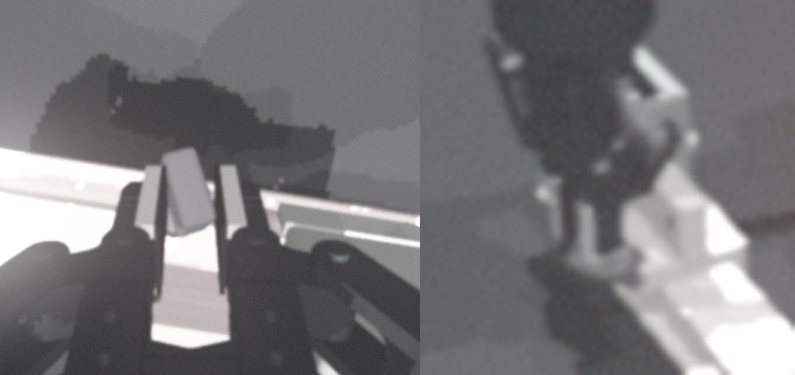

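The knob follows, lagging about 9° inside the gap, with moments around 0.1 N m. Continuing.

Request:
step_arm(targets=[[[0, 0, 0, 0.07, 208], [0, 0, 0, 0.07, 208], [0, 0, 0, 0.07, 208], [0, 0, 0, 0.07, 208], [0, 0, 0, 0.07, 208], [0, 0, 0, 0.07, 208], [0, 0, 0, 0.07, 208], [0, 0, 0, 0.07, 208], [0, 0, 0, 0, 208], [0, 0, 0, 0, 208]]])

```text
clock: 29.3
ee_pos: [595.6, -127.4, 68.8]
ee_rot: [-0.154, -0.69, 0.69, 0.154]
ft_force: [1.5, -2.5, 4.9]
opening: 15.7
```

Run:
```python
from h import *
st()
grab("wrist","w18");grab("scene","s18")
w=load("w18")
a=cv2.resize(w["pixels"][150:400,150:430],None,fx=1.5,fy=1.5,interpolation=cv2.INTER_CUBIC)
b=cv2.resize(load("s18")["pixels"][150:230,210:290],(375,375),interpolation=cv2.INTER_CUBIC)
cv2.imwrite("pics/k18.png",np.hstack([a,b]))
```

```text
t 29.3 pos [ 595.6 -127.4   68.8] yaw -115.14 yt [ 0.    -0.001 -1.   ] F [ 1.5 -2.5  4.9] T [-0.51  0.01  0.16] open 15.7 q6 1.69
```

View pics/k18.png

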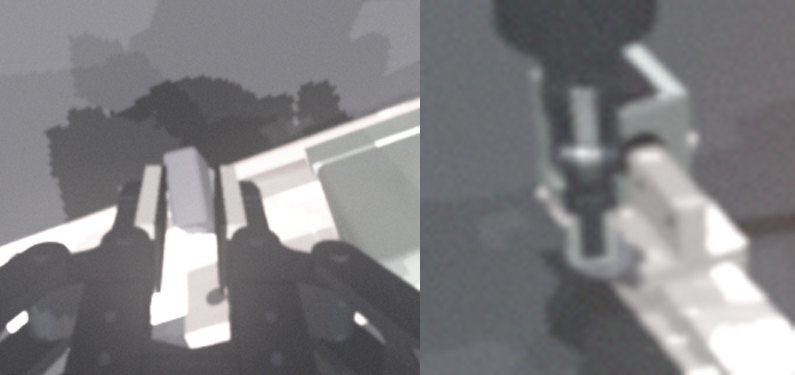

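Request:
step_arm(targets=[[[0, 0, 0, 0.06, 208], [0, 0, 0, 0.06, 208], [0, 0, 0, 0.06, 208], [0, 0, 0, 0.06, 208], [0, 0, 0, 0.06, 208], [0, 0, 0, 0.06, 208], [0, 0, 0, 0.04, 208], [0, 0, 0, 0, 208], [0, 0, 0, 0, 208], [0, 0, 0, 0, 208]]])

```text
clock: 30.65
ee_pos: [596.3, -127.4, 69.5]
ee_rot: [-0.289, -0.646, 0.646, 0.287]
ft_force: [0.6, -1.4, 7.2]
opening: 15.4
```

Run:
```python
from h import *
st()
grab("wrist","w19");grab("scene","s19")
w=load("w19")
a=cv2.resize(w["pixels"][150:400,150:430],None,fx=1.5,fy=1.5,interpolation=cv2.INTER_CUBIC)
b=cv2.resize(load("s19")["pixels"][150:230,210:290],(375,375),interpolation=cv2.INTER_CUBIC)
cv2.imwrite("pics/k19.png",np.hstack([a,b]))
```

```text
t 30.65 pos [ 596.3 -127.4   69.5] yaw -138.05 yt [ 0.002 -0.001 -1.   ] F [ 0.6 -1.4  7.2] T [-0.41 -0.02  0.25] open 15.4 q6 2.09
```

View pics/k19.png

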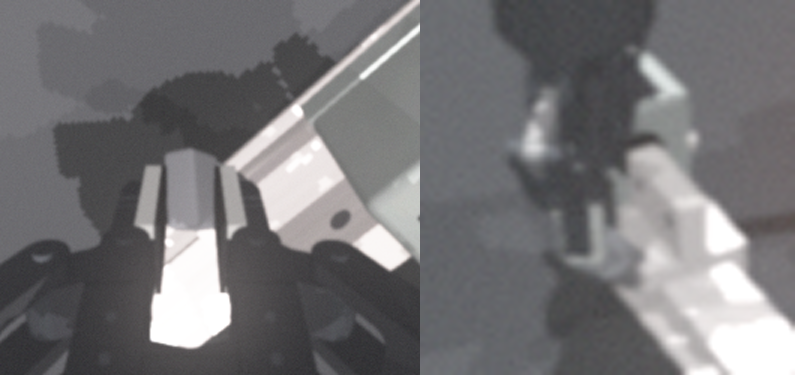

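Request:
step_arm(targets=[[[0, 0, 0, 0.05, 208], [0, 0, 0, 0.05, 208], [0, 0, 0, 0.05, 208], [0, 0, 0, 0.05, 208], [0, 0, 0, 0.05, 208], [0, 0, 0, 0, 208], [0, 0, 0, 0, 208], [0, 0, 0, 0, 208], [0, 0, 0, 0, 208], [0, 0, 0, 0, 208]]])

```text
clock: 32.0
ee_pos: [596.5, -127.7, 69.6]
ee_rot: [-0.367, -0.605, 0.605, 0.365]
ft_force: [1.1, -3.4, 7.5]
opening: 15.5
```

Run:
```python
from h import *
st()
grab("wrist","w20");grab("scene","s20")
w=load("w20")
a=cv2.resize(w["pixels"][150:400,150:430],None,fx=1.5,fy=1.5,interpolation=cv2.INTER_CUBIC)
b=cv2.resize(load("s20")["pixels"][150:230,210:290],(375,375),interpolation=cv2.INTER_CUBIC)
cv2.imwrite("pics/k20.png",np.hstack([a,b]))
```

```text
t 32.0 pos [ 596.5 -127.7   69.6] yaw -152.37 yt [ 0.003 -0.002 -1.   ] F [ 1.1 -3.4  7.5] T [-0.49 -0.12  0.2 ] open 15.5 q6 2.34
```

View pics/k20.png

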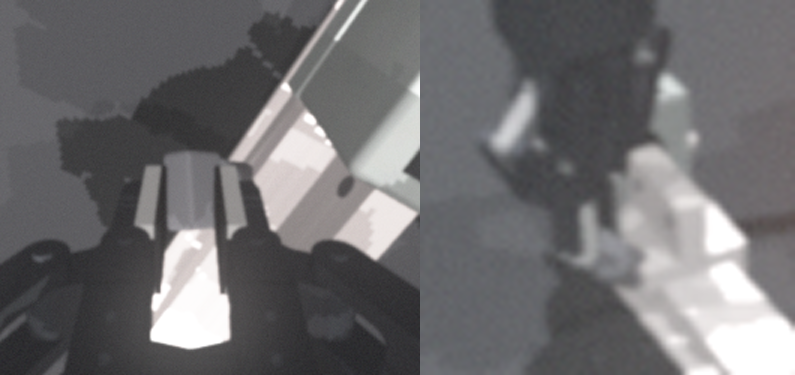

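Request:
step_arm(targets=[[[0, 0, 0, 0.04, 208], [0, 0, 0, 0.04, 208], [0, 0, 0, 0.04, 208], [0, 0, 0, 0.04, 208], [0, 0, 0, 0.04, 208], [0, 0, 0, 0, 208], [0, 0, 0, 0, 208], [0, 0, 0, 0, 208], [0, 0, 0, 0, 208], [0, 0, 0, 0, 208]]])

```text
clock: 33.35
ee_pos: [596.8, -129.5, 69.6]
ee_rot: [-0.426, -0.565, 0.567, 0.422]
ft_force: [1.7, -7.4, 6.7]
opening: 15.9
```

Run:
```python
from h import *
st()
grab("wrist","w21");grab("scene","s21")
w=load("w21")
a=cv2.resize(w["pixels"][150:400,150:430],None,fx=1.5,fy=1.5,interpolation=cv2.INTER_CUBIC)
b=cv2.resize(load("s21")["pixels"][150:230,210:290],(375,375),interpolation=cv2.INTER_CUBIC)
cv2.imwrite("pics/k21.png",np.hstack([a,b]))
```

```text
t 33.35 pos [ 596.8 -129.5   69.6] yaw -163.68 yt [ 0.003 -0.005 -1.   ] F [ 1.7 -7.4  6.7] T [-1.2  -0.13  0.65] open 15.9 q6 2.53
```

View pics/k21.png

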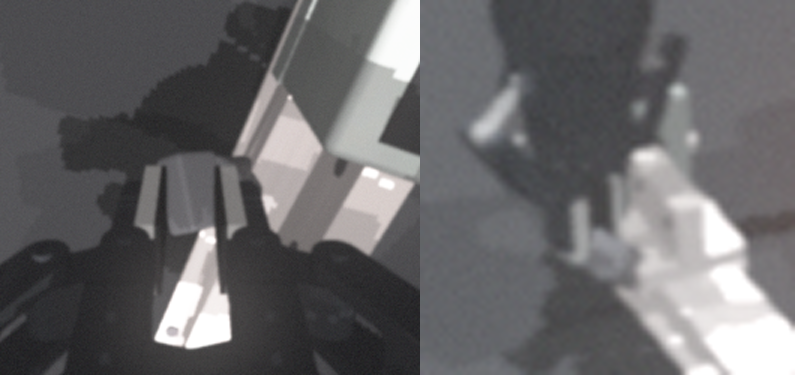

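The moment about the vertical jumped from 0.20 to 0.65 N m and the bar now lags in the jaws, so this looks like the hard stop. One more small nudge to confirm.

Request:
step_arm(targets=[[[0, 0, 0, 0.03, 208], [0, 0, 0, 0.03, 208], [0, 0, 0, 0, 208], [0, 0, 0, 0, 208], [0, 0, 0, 0, 208], [0, 0, 0, 0, 208], [0, 0, 0, 0, 208], [0, 0, 0, 0, 208], [0, 0, 0, 0, 208], [0, 0, 0, 0, 208]]])

```text
clock: 34.7
ee_pos: [597.2, -130.2, 69.8]
ee_rot: [-0.443, -0.552, 0.554, 0.438]
ft_force: [1.9, -8.4, 5.5]
opening: 15.8
```

Run:
```python
from h import *
st()
```

```text
t 34.7 pos [ 597.2 -130.2   69.8] yaw -167.15 yt [ 0.004 -0.006 -1.   ] F [ 1.9 -8.4  5.5] T [-1.53 -0.16  0.5 ] open 15.8 q6 2.59
```

Request:
step_arm(targets=[[[0, 0, 0, -0.06, 208], [0, 0, 0, -0.06, 208], [0, 0, 0, 0, 180], [0, 0, 0, 0, 172], [0, 0, 0, 0, 172], [0, -0.015, 0, 0, 172], [0, -0.025, 0, 0, 172], [0, -0.02, 0, 0, 172], [0, 0, 0, 0, 172], [0, 0, 0, 0, 172]]])

```text
clock: 35.95
ee_pos: [595.0, -126.8, 128.1]
ee_rot: [-0.408, -0.577, 0.578, 0.408]
ft_force: [-0.1, -0.2, 0.3]
opening: 28.0
```

Run:
```python
from h import *
st()
grab("wrist","w22");grab("scene","s22")
w=load("w22")
a=cv2.resize(w["pixels"][130:400,130:430],None,fx=2.2,fy=2.2,interpolation=cv2.INTER_CUBIC)
for q,c in ((2.3,(255,0,0)),(2.5,(0,0,255)),(2.7,(0,255,0))):
    for x,y in((-13,-6),(-13,6),(13,6),(13,-6)):
        p=(proj(w,kn(q,x,y,10))-[130,130])*2.2; cv2.circle(a,tuple(int(v) for v in p),2,c,-1)
cv2.imwrite("pics/k22.png",a)
b=cv2.resize(load("s22")["pixels"][140:240,190:310],None,fx=5,fy=5,interpolation=cv2.INTER_CUBIC); cv2.imwrite("pics/k22s.png",b)
```

```text
t 35.95 pos [ 595.  -126.8  128.1] yaw -160.49 yt [-0.001  0.    -1.   ] F [-0.1 -0.2  0.3] T [ 0.04  0.01 -0.03] open 28.0 q6 2.48
```

View pics/k22.png

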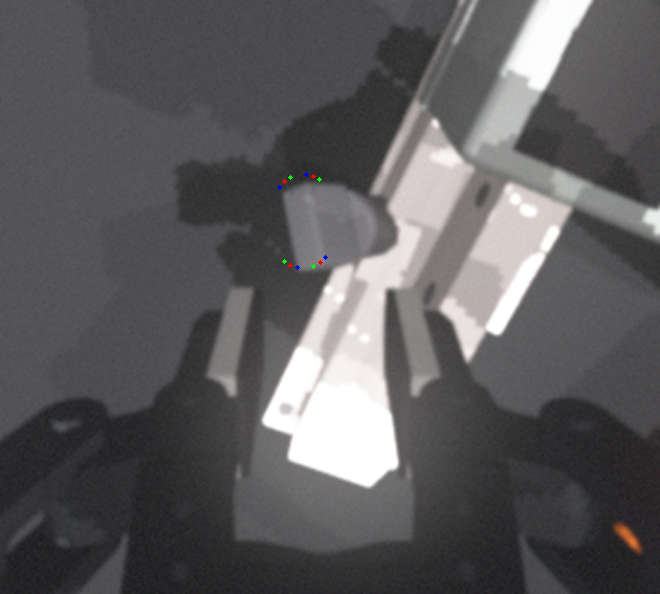

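View pics/k22s.png

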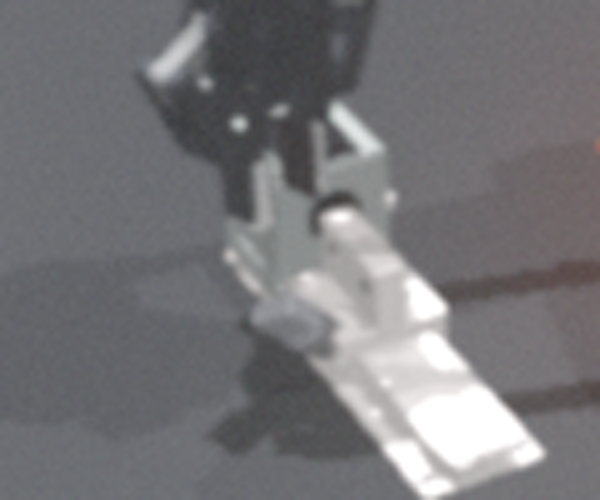

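Run:
```python
from h import *
T=[]
for n in ("w20","w21","w22"):
    w=load(n); p=proj(w,kn(2.4,0,0,10)).astype(int)
    u0,v0=p[0]-35,p[1]-45
    a=cv2.resize(w["pixels"][v0:v0+90,u0:u0+70],None,fx=3.7,fy=5.5,interpolation=cv2.INTER_CUBIC); a=np.clip(a.astype(float)*1.5,0,255).astype(np.uint8)
    for q,c in ((2.2,(255,0,0)),(2.4,(0,0,255)),(2.6,(0,255,0))):
        pts=[tuple(int(v) for v in (proj(w,kn(q,x,y,10))-[u0,v0])*[3.7,5.5]) for x,y in((-13,6),(13,6))]
        cv2.line(a,pts[0],pts[1],c,1)
    T.append(a)
cv2.imwrite("pics/kk.png",np.hstack(T))
```

```text
(no output)
```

View pics/kk.png

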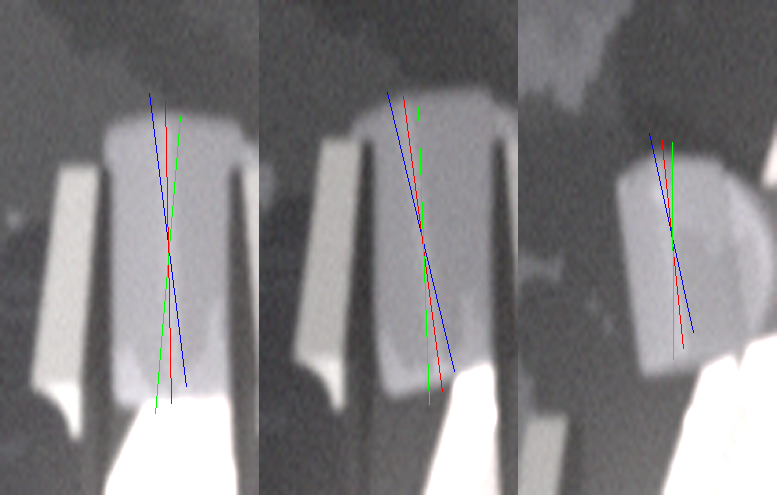

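Comparing bar edges, φ≈2.39 before the last two turns and 2.38 after release. The bar didn't advance while the tool went on another 15°, which suggests the stop. I'll re-engage once and push a little to make sure.

Request:
step_arm(targets=[[[0, 0.02, 0, -0.1, 172], [0, 0.02, 0, -0.09, 172], [0, 0.015, 0, 0, 172], [0, 0.003, 0, 0, 190], [0, 0, 0, 0, 205], [0, 0, 0, 0, 208], [0, 0, 0, 0, 208], [0, 0, 0, 0, 208], [0, 0, 0, 0, 208], [0, 0, 0, 0, 208]]])

```text
clock: 37.3
ee_pos: [595.6, -127.3, 70.5]
ee_rot: [-0.352, -0.614, 0.614, 0.351]
ft_force: [1.5, -2.3, -1.9]
opening: 15.8
```

Run:
```python
from h import *
st()
```

```text
t 37.3 pos [ 595.6 -127.3   70.5] yaw -149.59 yt [ 0.    -0.001 -1.   ] F [ 1.5 -2.3 -1.9] T [-0.47 -0.12  0.18] open 15.8 q6 2.29
```

Request:
step_arm(targets=[[[0, 0, 0, 0.05, 208], [0, 0, 0, 0.05, 208], [0, 0, 0, 0, 208], [0, 0, 0, 0, 208], [0, 0, 0, 0, 208], [0, 0, 0, 0, 208], [0, 0, 0, 0, 208], [0, 0, 0, 0, 208], [0, 0, 0, 0, 208], [0, 0, 0, 0, 208]]])

```text
clock: 38.55
ee_pos: [596.0, -127.9, 70.5]
ee_rot: [-0.382, -0.595, 0.596, 0.38]
ft_force: [1.8, -5.4, -4.2]
opening: 16.1
```

Run:
```python
from h import *
st()
```

```text
t 38.55 pos [ 596.  -127.9   70.5] yaw -155.19 yt [ 0.001 -0.002 -1.   ] F [ 1.8 -5.4 -4.2] T [-0.9  -0.29  0.57] open 16.1 q6 2.38
```

Request:
step_arm(targets=[[[0, 0, 0, 0.05, 208], [0, 0, 0, 0.05, 208], [0, 0, 0, 0, 208], [0, 0, 0, 0, 208], [0, 0, 0, 0, 208], [0, 0, 0, 0, 208], [0, 0, 0, 0, 208], [0, 0, 0, 0, 208], [0, 0, 0, 0, 208], [0, 0, 0, 0, 208]]])

```text
clock: 39.8
ee_pos: [596.2, -128.2, 70.8]
ee_rot: [-0.411, -0.576, 0.576, 0.409]
ft_force: [1.4, -5.0, -3.4]
opening: 16.7
```

Run:
```python
from h import *
st(); grab("wrist","w23")
```

```text
t 39.8 pos [ 596.2 -128.2   70.8] yaw -160.94 yt [ 0.002 -0.002 -1.   ] F [ 1.4 -5.  -3.4] T [-0.91 -0.32  0.56] open 16.7 q6 2.49
```

The moment goes 0.18 → 0.57 → 0.56 N m and the jaws are forced apart (15.8 → 16.7 mm) by a bar that doesn't turn. That is far above the 0.12 N m turning moment, so it's on the hard stop. Backing off, letting go and rising clear.

Request:
step_arm(targets=[[[0, 0, 0, -0.06, 208], [0, 0, 0, -0.05, 208], [0, 0, 0, 0, 185], [0, 0, 0, 0, 165], [0, 0, 0, 0, 165], [0, -0.015, 0, 0, 165], [0, -0.025, 0, 0, 165], [0, -0.04, 0, 0, 165], [0, -0.04, 0, 0, 165], [0, 0, 0, 0, 165]]])

```text
clock: 41.1
ee_pos: [597.8, -127.7, 195.4]
ee_rot: [0.382, 0.598, -0.596, -0.376]
ft_force: [-0.7, -0.2, -0.5]
opening: 30.1
```

Request:
step_arm(targets=[[[0, -0.02, 0, 0, 165], [0.03, 0, 0.03, 0, 165], [0.03, 0, 0.03, 0, 165], [0.03, 0, 0.03, 0, 165], [0.03, 0, 0.03, 0, 165], [0, 0, 0, 0, 165], [0, 0, 0, 0, 165], [0, 0, 0, 0, 165], [0, 0, 0, 0, 165], [0, 0, 0, 0, 165]]])

```text
clock: 42.35
ee_pos: [436.2, -69.9, 210.2]
ee_rot: [-0.379, -0.597, 0.597, 0.379]
ft_force: [0.5, 0.4, 0.3]
opening: 30.0
```

Run:
```python
from h import *
st()
grab("wrist","w24");grab("scene","s24");grab("top","t24")
b=cv2.resize(load("s24")["pixels"][140:240,190:310],None,fx=5,fy=5,interpolation=cv2.INTER_CUBIC); cv2.imwrite("pics/k24s.png",b)
t=load("t24");u=load("top0")
d=cv2.absdiff(t["pixels"],u["pixels"]).max(2)
for n,(x,y) in dict(beaker=(250,128),jar=(399,157),bottle=(430,250)).items(): print(n,np.median(d[y-18:y+18,x-18:x+18]),(d[y-18:y+18,x-18:x+18]>40).mean().round(3))
s0,s1=load("scene0")["pixels"],load("s24")["pixels"]; d=cv2.absdiff(s0,s1).max(2)
for n,(x,y) in dict(beaker=(214,274),jar=(171,182),bottle=(241,137)).items(): print("scene",n,(d[y-20:y+20,x-15:x+15]>40).mean().round(3))
```

```text
t 42.35 pos [436.2 -69.9 210.2] yaw -154.76 yt [-0.  0. -1.] F [0.5 0.4 0.3] T [ 0.01 -0.07 -0.05] open 30.0 q6 2.38
beaker 33.0 0.272
jar 28.0 0.128
bottle 30.0 0.204
scene beaker 0.0
scene jar 0.0
scene bottle 0.0
```

View pics/k24s.png

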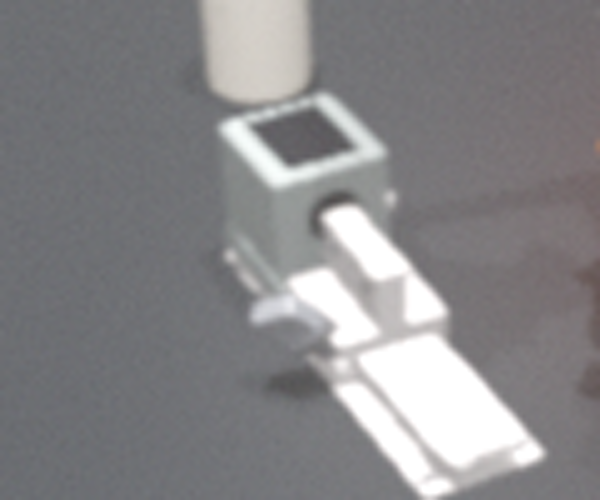

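View pics/t24.png

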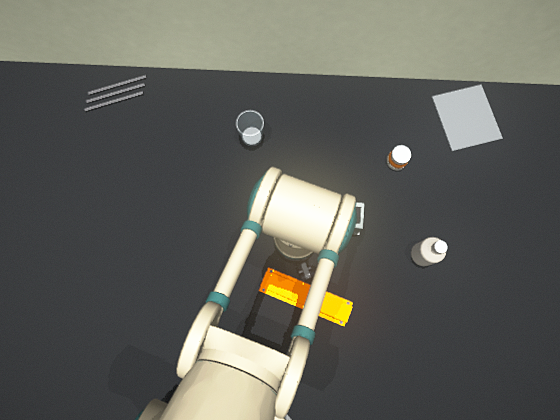

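View pics/w24.png

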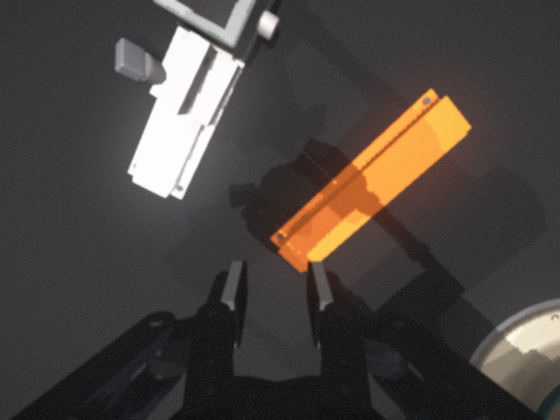

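Run:
```python
from h import *
w=load("w24")
a=cv2.resize(w["pixels"][0:120,100:300],None,fx=3.9,fy=3.9,interpolation=cv2.INTER_CUBIC); a=np.clip(a*.75,0,255).astype(np.uint8);cv2.imwrite("pics/k24w.png",a)
A=load("s14")["pixels"];B=load("s24")["pixels"]
a=cv2.resize(np.hstack([A[170:225,240:290],B[170:225,240:290]]),None,fx=7.8,fy=7.8,interpolation=cv2.INTER_CUBIC);cv2.imwrite("pics/k24c.png",a)
```

```text
(no output)
```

View pics/k24w.png

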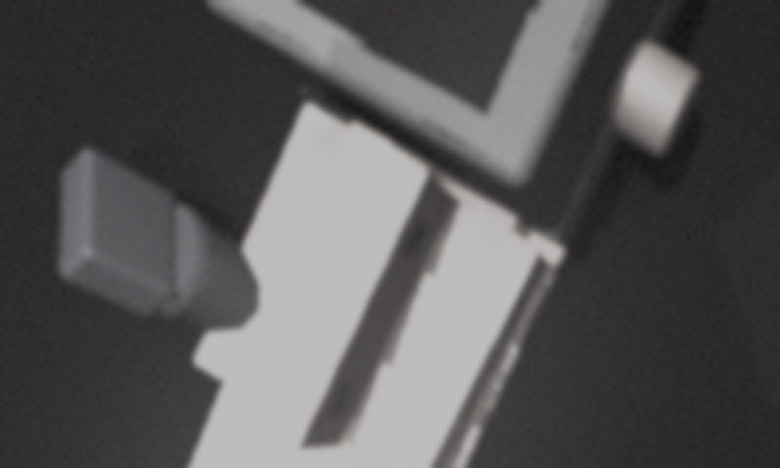

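View pics/k24c.png

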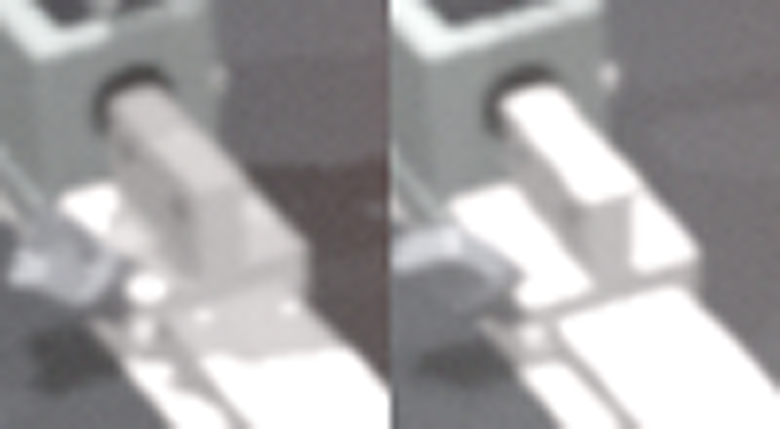

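Run:
```python
from h import *
def rc(p): return round(float((p-np.array([553.7,-17.75,0]))@CX),1)
w=load("w24"); c=lambda x,y:(100+(x+.5)/3.9-.5,(y+.5)/3.9-.5)
for n,p,z in [("front L",c(308,103),30),("front R",c(520,228),30),("web f top?",c(437,178),62),("det edge",c(250,25),86),("det edge",c(515,187),86)]: print(n,rc(onz(w,*p,z)))
w=load("w14")
a=cv2.resize(w["pixels"][170:310,215:345],None,fx=5.8,fy=4.2,interpolation=cv2.INTER_CUBIC);cv2.imwrite("pics/k14f.png",np.clip(a*.8,0,255).astype(np.uint8))
s=load("s24")
for xf in (150,152,154): print(xf,proj(s,np.array([553.7,-17.75,0])+CX*(xf-60)+CY*8+CZ*62).round(1),proj(s,np.array([553.7,-17.75,0])+CX*(xf-60)-CY*28+CZ*30).round(1))
```

```text
front L 147.5
front R 147.4
web f top? 145.8
det edge 150.4
det edge 149.6
150 [265.1 194.3] [278.9 200.9]
152 [264.7 193.9] [278.5 200.5]
154 [264.3 193.5] [278.1 200.1]
```

View pics/k14f.png

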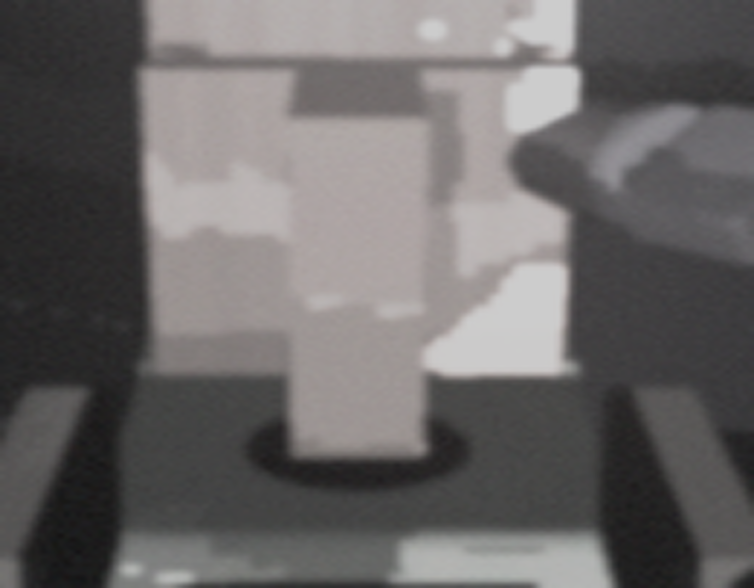

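Run:
```python
from h import *
def rc(p): return round(float((p-np.array([553.7,-17.75,0]))@CX),1)
w=load("w14"); c=lambda x,y:(215+(x+.5)/5.8-.5,170+(y+.5)/4.2-.5)
print("w14 webfront",rc(onz(w,*c(358,457),62)),"webrear",rc(onz(w,*c(358,117),62)),"body rear",rc(onz(w,*c(220,66),30)),"det top",rc(onz(w,*c(200,532),86)))
w=load("w24")
a=cv2.resize(w["pixels"][20:125,125:255],None,fx=6,fy=5.6,interpolation=cv2.INTER_CUBIC);cv2.imwrite("pics/k24g.png",np.clip((a.astype(float)-120)*1.8,0,255).astype(np.uint8))
```

```text
w14 webfront 149.3 webrear 89.4 body rear 88.9 det top 148.3
```

View pics/k24g.png

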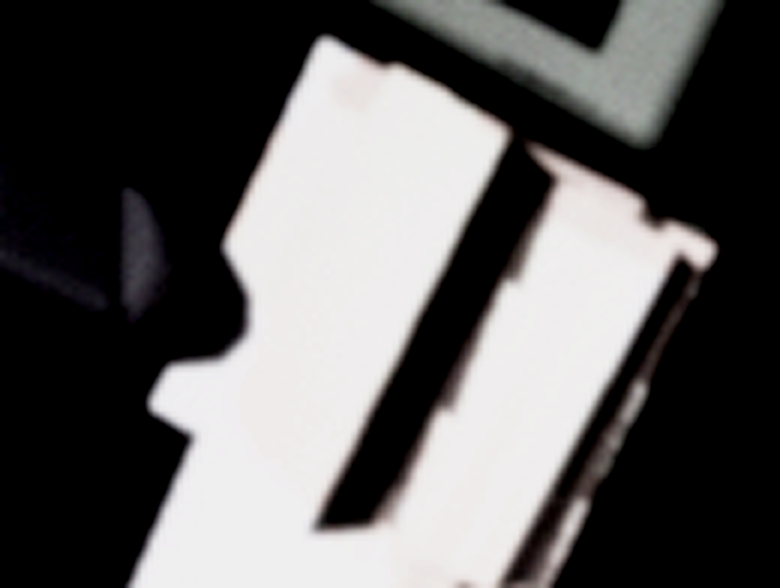

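The two wrist pictures disagree on the front gap. w14 puts the web front at 149.3 and the detector at 148.3; w24 gives 147.5 and 150. That's within calibration error, but the knob push was directed partly away from the detector. I'll check by pressing lightly on the carrier's rear with shut fingers, watching force and travel.

Run:
```python
from h import *
to(550.2,-79.7,120,-93.2)
```

```text
t 42.5 pos [435.9 -69.8 210.3] yaw -154.76 yt [-0. -0. -1.] F [-0.8  0.  -0.4] T [-0.04 -0.03 -0.01] open 30.1 q6 2.38
turn -1.074 dx -114.7 dy 90.3 dz 3.5
```

Request:
step_arm(targets=[[[0, 0, 0, -0.18, 255], [0, 0, 0, -0.18, 255], [0, 0, 0, -0.18, 255], [0, 0, 0, -0.18, 255], [0, 0, 0, -0.18, 255], [0, 0, 0, -0.174, 255], [-0.05, 0, 0, 0, 255], [-0.0647, 0.03, 0, 0, 255], [0, 0.05, 0, 0, 255], [0, 0.03, 0, 0, 255]]])

```text
clock: 43.75
ee_pos: [541.8, -75.4, 101.5]
ee_rot: [0.019, 0.707, -0.707, -0.021]
ft_force: [0.0, 0.3, 0.5]
opening: -0.2
```

Run:
```python
from h import *
to(550.2,-79.7,65,-93.2)
grab("scene","s25");b=cv2.resize(load("s25")["pixels"][140:240,190:310],None,fx=5,fy=5,interpolation=cv2.INTER_CUBIC); cv2.imwrite("pics/k25s.png",b)
```

```text
t 43.75 pos [541.8 -75.4 101.5] yaw -93.2 yt [-0.003  0.001 -1.   ] F [0.  0.3 0.5] T [ 0.01 -0.05 -0.04] open -0.2 q6 1.36
turn -0.0 dx -8.6 dy 36.5 dz 3.8
```

View pics/k25s.png

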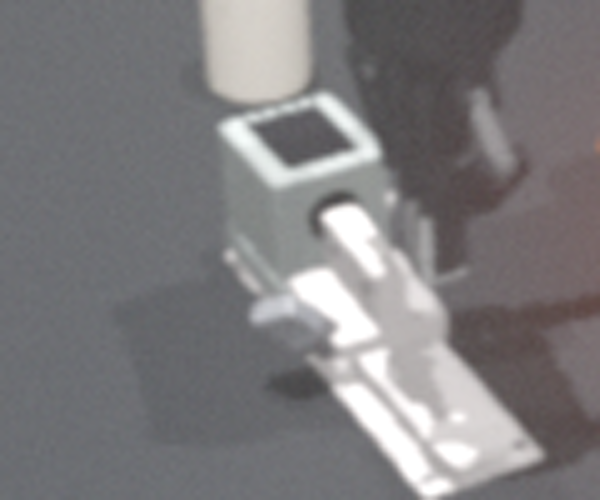

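Request:
step_arm(targets=[[[0, 0, 0, 0, 255], [0, 0, 0, 0, 255], [0, 0.015, 0, 0, 255], [0, 0.012, 0, 0, 255], [0, 0, 0, 0, 255], [0, 0, 0, 0, 255], [0, 0, 0, 0, 255], [0, 0, 0, 0, 255], [0, 0, 0, 0, 255], [0, 0, 0, 0, 255]]])

```text
clock: 45.05
ee_pos: [542.3, -75.7, 77.2]
ee_rot: [-0.02, -0.707, 0.707, 0.02]
ft_force: [-1.3, 1.1, -0.8]
opening: -0.5
```

Run:
```python
from h import *
to(549.8,-86,65,-93.2)
```

```text
t 45.05 pos [542.3 -75.7  77.2] yaw -93.22 yt [ 0. -0. -1.] F [-1.3  1.1 -0.8] T [0.01 0.01 0.01] open -0.5 q6 1.36
turn -0.0 dx -8.0 dy 12.2 dz 9.8
```

Request:
step_arm(targets=[[[-0.008, 0.01, 0, 0, 255], [0, 0.002, 0, 0, 255], [0, 0, 0.005, 0, 255], [0, 0, 0.005, 0, 255], [0, 0, 0.003, 0, 255], [0, 0, 0.002, 0, 255], [0, 0, 0.002, 0, 255], [0, 0, 0, 0, 255], [0, 0, 0, 0, 255], [0, 0, 0, 0, 255]]])

```text
clock: 46.3
ee_pos: [549.1, -92.9, 65.1]
ee_rot: [0.02, 0.707, -0.707, -0.02]
ft_force: [-0.5, 3.0, 1.9]
opening: 0.4
```

Run:
```python
from h import *
st()
```

```text
t 46.3 pos [549.1 -92.9  65.1] yaw -93.21 yt [-0.  0. -1.] F [-0.5  3.   1.9] T [ 0.35  0.19 -0.04] open 0.4 q6 1.33
```

Request:
step_arm(targets=[[[0, 0, 0.001, 0, 255], [0, 0, 0.001, 0, 255], [0, 0, 0.001, 0, 255], [0, 0, 0, 0, 255], [0, 0, 0, 0, 255], [0, 0, 0, 0, 255], [0, 0, 0, 0, 255], [0, 0, 0, 0, 255], [0, 0, 0, 0, 255], [0, 0, 0, 0, 255]]])

```text
clock: 47.55
ee_pos: [548.5, -93.7, 65.2]
ee_rot: [0.02, 0.708, -0.705, -0.021]
ft_force: [-1.1, 8.6, 4.8]
opening: 0.1
```

Run:
```python
from h import *
st()
```

```text
t 47.55 pos [548.5 -93.7  65.2] yaw -93.29 yt [-0.001  0.004 -1.   ] F [-1.1  8.6  4.8] T [ 1.4   0.21 -0.05] open 0.1 q6 1.33
```

Request:
step_arm(targets=[[[0, 0, 0.001, 0, 255], [0, 0, 0.001, 0, 255], [0, 0, 0.001, 0, 255], [0, 0, 0, 0, 255], [0, 0, 0, 0, 255], [0, 0, 0, 0, 255], [0, 0, 0, 0, 255], [0, 0, 0, 0, 255], [0, 0, 0, 0, 255], [0, 0, 0, 0, 255]]])

```text
clock: 48.8
ee_pos: [548.4, -94.0, 65.2]
ee_rot: [0.02, 0.71, -0.704, -0.021]
ft_force: [0.8, 17.5, 5.9]
opening: -0.0
```

Run:
```python
from h import *
st()
```

```text
t 48.8 pos [548.4 -94.   65.2] yaw -93.4 yt [-0.001  0.009 -1.   ] F [ 0.8 17.5  5.9] T [ 2.63 -0.    0.  ] open -0.0 q6 1.32
```

Request:
step_arm(targets=[[[0, 0, 0.001, 0, 255], [0, 0, 0.001, 0, 255], [0, 0, 0.001, 0, 255], [0, 0, 0, 0, 255], [0, 0, 0, 0, 255], [0, 0, 0, 0, 255], [0, 0, 0, 0, 255], [0, 0, 0, 0, 255], [0, 0, 0, 0, 255], [0, 0, 0, 0, 255]]])

```text
clock: 50.05
ee_pos: [548.4, -94.2, 65.3]
ee_rot: [0.021, 0.712, -0.702, -0.022]
ft_force: [1.4, 26.9, 7.1]
opening: -0.1
```

Run:
```python
from h import *
st()
```

```text
t 50.05 pos [548.4 -94.2  65.3] yaw -93.5 yt [-0.001  0.014 -1.   ] F [ 1.4 26.9  7.1] T [ 3.92 -0.18 -0.01] open -0.1 q6 1.32
```

Request:
step_arm(targets=[[[0, 0, -0.01, 0, 255], [0, 0, -0.015, 0, 255], [0, 0, -0.015, 0, 255], [0, -0.04, 0, 0, 255], [0.03, -0.04, 0, 0, 255], [0.05, -0.04, 0, 0, 255], [0.05, 0, 0, 0, 255], [0, 0, 0, 0, 255], [0, 0, 0, 0, 255], [0, 0, 0, 0, 255]]])

```text
clock: 51.3
ee_pos: [423.8, -55.2, 184.1]
ee_rot: [-0.02, -0.707, 0.707, 0.02]
ft_force: [-0.0, 0.0, -0.9]
opening: 0.1
```

Run:
```python
from h import *
st()
for n in ("scene","wrist","top"): grab(n,n+"26")
A=load("s24")["pixels"];B=load("scene26")["pixels"]
a=cv2.resize(np.hstack([A[170:225,240:290],B[170:225,240:290]]),None,fx=7.8,fy=7.8,interpolation=cv2.INTER_CUBIC);cv2.imwrite("pics/k26c.png",a)
d=cv2.absdiff(load("scene0")["pixels"],B).max(2)
for n,(x,y) in dict(beaker=(214,274),jar=(171,182),bottle=(241,137)).items(): print(n,(d[y-20:y+20,x-15:x+15]>40).mean())
# sub-pixel shift of carrier patch vs detector patch
for n,(y0,y1,x0,x1) in dict(car=(185,212,250,282),det=(160,185,234,266)).items():
    print(n,cv2.phaseCorrelate(cv2.cvtColor(A[y0:y1,x0:x1],6).astype(np.float32),cv2.cvtColor(B[y0:y1,x0:x1],6).astype(np.float32)))
```

```text
t 51.3 pos [423.8 -55.2 184.1] yaw -93.21 yt [ 0.001 -0.    -1.   ] F [-0.   0.  -0.9] T [ 0.04 -0.02 -0.04] open 0.1 q6 1.33
beaker 0.0
jar 0.0
bottle 0.0
car ((-0.16542092123757968, 0.020811783516849758), 0.9872724940931356)
det ((-0.42281278551569557, 0.38648450181081273), 1.0448316890001297)
```

View pics/k26c.png

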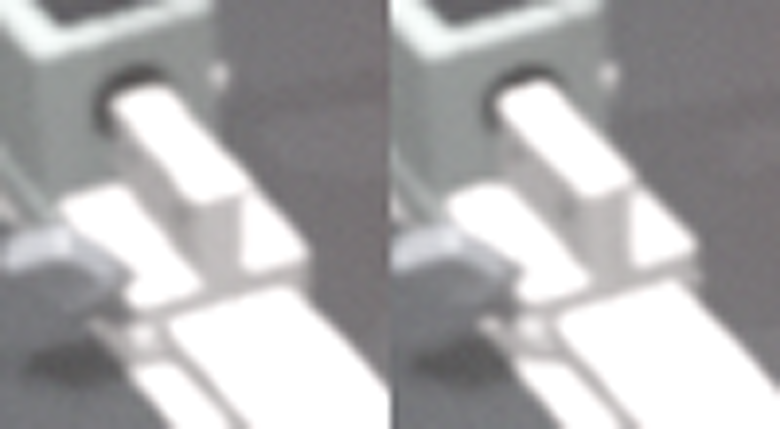

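View pics/scene26.png

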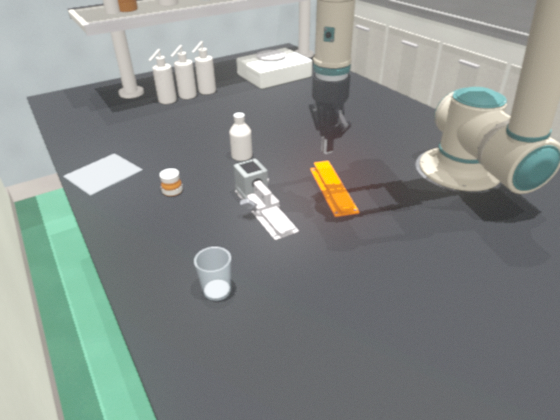

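Run:
```python
from rig import bot
print(bot.hand_in())
```

```text
the job is handed in; nothing more can be done
None
```

I handed the job in at about 51 s. As far as my checks show, the carrier is on the aluminium rail against the detector and clamped, with the knob on the side away from the robot.

**What I did:**
- The tool can only yaw, so I turned the carrier upright by levering its underside round the rail's top edge.
- I set it down on the bench and let go, and the wrist view showed it standing upright and free.
- I took it again by the web and slid it on until it butted against the detector, where it met 11 N of back-force.
- I turned the knob clockwise about 1.3 rad to the stop and let go.
- I then pressed the carrier's rear end with shut fingers and backed clear.

**Last checks:**
- **Knob:** on re-engaging it, the bar did not turn. The moment rose to 0.57 N m, against about 0.2 while it was turning, and the jaws were forced apart.
- **Carrier position:** at 27 N of push the tool moved only 0.2–0.3 mm per 9 N.
- **Beaker, bottle and jar:** unchanged from the start in the scene view. The same comparison in the top view showed differences, most likely from lighting and shadow; by eye they are in the same places.

**Unclear or disagreeing:**
- **Gap at the detector:** one wrist picture read 2.5 mm and another read −1 mm, about the calibration error. That is why I made the last push. A clamped carrier would also resist a push, so the push does not fully rule out a small gap. The before-and-after picture comparison was too coarse to settle it.
- **Knob starting angle:** the bar looked about 1 rad off the carrier's length at the start, more than the 0–0.4 rad given. I took this as a fixed offset and relied on feeling the stop, not on the angle.
- **Force while tilting:** it peaked at about 40 N of the 120 N wrist limit, acting through the gripped carrier.

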